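# Ready the marking bench: register the manifold bars, stand up the fittings

## Robot

A 6-joint arm with a two-finger parallel gripper is mounted at the origin on the work surface. World frame = base frame: x ahead of the robot, y to its left, z up, the work surface at z = 0. Lengths are in m, angles in rad, forces in N, time in s.
With the tool pointing down it reaches from about 0.35 to 0.925 m from the base axis. Payload 6.4 kg.
Tool frame: the origin (TCP) lies midway between the tips of the shut fingers; the grasp point (between the pads) lies 19 mm behind it; z points along the fingers, y is the line along which they close (so a half turn about z gives the same grasp; the last joint's range is limited). The gripper opens to 85 mm and grips with 20 to 120 N. Pads are 22 mm wide; open, the fingers measure 114 mm over their backs; the gripper's body (76 mm by 85 mm) begins 54 mm behind the grasp point. The pads swing forward as they close: fully open they stand 13 mm farther back than shut.
Start: joints at [1.074, 0.245, 1.558, -0, 1.339, -0.174], TCP at [0.206, 0.616, 0.231] pointing down, gripper open.
Joint ranges: [-3.13, 3.13], [-1.02, 2.26], [0.13, 2.54], [-0.95, 4.09], [0.21, 2.88], [-2.74, 2.74]. Speed limits (rad/s): [2.57, 2.57, 3.14, 3.14, 3.14, 3.14].

## Interface

Orientations are given as a rotation vector (axis times angle).
In Python, from cell import observe, camera, close_job gives the robot as it stands.
- The arm moves only by the shell command python3 -m handwheel 'ROWS'. ROWS is a JSON object of lists of equal length, an entry for each row: "delta_pos": the shift along the tool's x, y, z in mm, a list of three; "dr": the turn, a rotation vector about the tool's x, y, z in rad, a list of three; "grip": the closure, from -1 (fully open) to 1 (shut). In form: {"delta_pos": [[dx, dy, dz], ...], "dr": [[rx, ry, rz], ...], "grip": [grip, ...]}. A call has 1 to 8 rows; each row shifts and turns the commanded pose from where the row before left it, along the tool's axes as they then stand; what a row does not reach is not made up. A row lasts 1/12 s, in which the tool goes at most 41.7 mm and 7.16 degrees, less where a joint would pass 70% of its speed; a pose out of reach is approached as far as the arm can. A call with a gripper value outside its range is refused whole. The fingers move at their own pace and stop on an object; the grip force is fixed at half the most. Time passes only in rows, so rows that do not move let the fingers close. It gives the time, the measured TCP pose, the force, the opening and the grip force at its end, in the units of the state.
- observe(): the state, without advancing time (a new reading comes with each control period).
- camera(name): name is "scene" or "top"; returns a dict with "img" (480x640x3 uint8, red, green, blue), "K" (3x3 intrinsics, pixels), "D" ([k1, k2, p1, p2, k3] as OpenCV has them; the pictures are not rectified), "position" and "rotation" of the camera in the world. Camera axes: x right, y up, looking along -z (the intrinsics and any distortion apply to the point x, -y, -z); pixel columns grow to the right and rows downward; lengths in m; the calibration is good to about 2 mm. A picture is of the moment at which its call begins. There is no depth.
- close_job(): hands the job in; it is judged then, once.
The state is a dict: "clock": time; "q": joint angles; "dq": joint speeds; "joint_torque": joint torques, N m; "eef_pos": TCP position; "tool_rot": TCP orientation; "ft_force": force on the tool from outside, world axes, zero at the start; "ft_torque": the same for the moment, N m; "gripper_width": finger opening in m; "gripper_force": force on a finger pad.
Only numpy, scipy, OpenCV 4.12 (cv2) and the standard library are available. Lean on these libraries where they do the work, as an engineer would, in place of code of your own. Each camera call takes 0.05 s, during which the arm holds its last target. There are 200 camera calls.

## Task

Get the bench ready for the marking run. Bring every manifold bar, ports up, into the corner fixture as one row with no gaps: the first bar's long side tight against the short end stop, the next bars side by side against it, and every bar with one end flush against the long fence. Stand every tipped hose fitting back up on its hex nut in the cardboard tray, in one lane with the one already standing; at the end all fittings stand upright inside the tray, and the carton, can and tape roll have been left alone.

Things in the scene. Friction and masses are not known exactly. Their poses are not given: they have to be found in the camera images.
- bar1: aluminium manifold bar, 120 long (x) by 44 wide (y) by 32 high, three round ports in its top face, about 0.45 kg; origin at the centre of its underside, x along its length, z up out of the ported face. Two or three such bars are present (identical).
- bar2: aluminium manifold bar, 120 long (x) by 44 wide (y) by 32 high, three round ports in its top face, about 0.45 kg; origin at the centre of its underside, x along its length, z up out of the ported face. Two or three such bars are present (identical).
- bar3: aluminium manifold bar, 120 long (x) by 44 wide (y) by 32 high, three round ports in its top face, about 0.45 kg; origin at the centre of its underside, x along its length, z up out of the ported face. Two or three such bars are present (identical).
- fixture: fixed dark steel corner stops on the bench, 26 high, 18 thick, no base plate. Origin: inner corner at bench level, where the stop faces meet. Long fence (far side): face is the plane x = 0, from y = -18 to 212; bars go on its -x side. Short end stop: face is the plane y = 0, from x = -100 to 0; bars go on its +y side.
- tray: fixed shallow cardboard tray, outer 122 (x) by 426 (y), walls 3 thick and 15 high, floor 3 thick; origin at the centre of its underside, the lane of fittings runs along its y, at roughly 80 spacing; tray floor at z = 3.
- fitting_t1: steel hose fitting, 90 long, 0.2 kg: hex nut at one end (30 long, 40 across flats, 46 across corners), round collar (34 diameter, 10 long), round ribbed tail (26 diameter, 50 long). Origin on the axis at mid-length; +z along the axis from nut to tail: nut z -45 to -15, collar to -5, tail to 45. Starts tipped over, lying roughly across the tray. Three or four tipped fittings are present.
- fitting_t2: steel hose fitting, 90 long, 0.2 kg: hex nut at one end (30 long, 40 across flats, 46 across corners), round collar (34 diameter, 10 long), round ribbed tail (26 diameter, 50 long). Origin on the axis at mid-length; +z along the axis from nut to tail: nut z -45 to -15, collar to -5, tail to 45. Starts tipped over, lying roughly across the tray. Three or four tipped fittings are present.
- fitting_t3: steel hose fitting, 90 long, 0.2 kg: hex nut at one end (30 long, 40 across flats, 46 across corners), round collar (34 diameter, 10 long), round ribbed tail (26 diameter, 50 long). Origin on the axis at mid-length; +z along the axis from nut to tail: nut z -45 to -15, collar to -5, tail to 45. Starts tipped over, lying roughly across the tray. Three or four tipped fittings are present.
- fitting_t4: steel hose fitting, 90 long, 0.2 kg: hex nut at one end (30 long, 40 across flats, 46 across corners), round collar (34 diameter, 10 long), round ribbed tail (26 diameter, 50 long). Origin on the axis at mid-length; +z along the axis from nut to tail: nut z -45 to -15, collar to -5, tail to 45. Starts tipped over, lying roughly across the tray. Three or four tipped fittings are present.
- fitting_s1: steel hose fitting, 90 long, 0.2 kg: hex nut at one end (30 long, 40 across flats, 46 across corners), round collar (34 diameter, 10 long), round ribbed tail (26 diameter, 50 long). Origin on the axis at mid-length; +z along the axis from nut to tail: nut z -45 to -15, collar to -5, tail to 45. Starts standing upright on its nut in the tray.
- carton: small closed cardboard carton, 90 x 120 x 60 high, bystander; origin at the centre of its underside
- paint_can: can, 66 diameter, 100 high, bystander; origin at the centre of its underside
- tape_roll: roll of tape lying flat, 80 outer diameter, 30 high, bystander; origin at the centre of its underside

How it is judged:
At the end, for the whole second after the job is handed in: Bars flat, ports up, square to the fence within 0.04 rad, ends within 3 mm of it, in consecutive places from the end stop without gaps (within 3, 4, 5 mm sideways for places 1, 2, 3). All fittings stand on their nuts (tilt under 0.1 rad) inside the tray, within 45 mm of its centre line. At rest (x of bar1 in the frame of fixture between -0.063 and -0.057 m and angle between the x axis of each of bar1, bar2, bar3 and the x axis of fixture, either way round below 0.04 rad and angle between each of bar1, bar2, bar3's own z axis and vertical below 0.05 rad and height (world z) of each of bar1, bar2, bar3 below 0.004 m and linear speed of each of bar1, bar2, bar3, fitting_t1, fitting_t2, fitting_t3, fitting_t4, fitting_s1 below 0.01 m/s and (y of bar1 in the frame of fixture between 0.019 and 0.025 m or y of bar1 in the frame of fixture between 0.062 and 0.07 m or y of bar1 in the frame of fixture between 0.105 and 0.115 m) and (not (y of bar1 in the frame of fixture between 0.105 and 0.115 m) or y of bar2 in the frame of fixture between 0.062 and 0.07 m or y of bar3 in the frame of fixture between 0.062 and 0.07 m) and x of bar2 in the frame of fixture between -0.063 and -0.057 m and (y of bar2 in the frame of fixture between 0.019 and 0.025 m or y of bar2 in the frame of fixture between 0.062 and 0.07 m or y of bar2 in the frame of fixture between 0.105 and 0.115 m) and (not (y of bar2 in the frame of fixture between 0.105 and 0.115 m) or y of bar1 in the frame of fixture between 0.062 and 0.07 m or y of bar3 in the frame of fixture between 0.062 and 0.07 m) and x of bar3 in the frame of fixture between -0.063 and -0.057 m and (y of bar3 in the frame of fixture between 0.019 and 0.025 m or y of bar3 in the frame of fixture between 0.062 and 0.07 m or y of bar3 in the frame of fixture between 0.105 and 0.115 m) and (not (y of bar3 in the frame of fixture between 0.105 and 0.115 m) or y of bar1 in the frame of fixture between 0.062 and 0.07 m or y of bar2 in the frame of fixture between 0.062 and 0.07 m) and (y of bar1 in the frame of fixture between 0.019 and 0.025 m or y of bar2 in the frame of fixture between 0.019 and 0.025 m or y of bar3 in the frame of fixture between 0.019 and 0.025 m) and angle between each of fitting_t1, fitting_t2, fitting_t3, fitting_t4, fitting_s1's own z axis and vertical below 0.1 rad and x of fitting_t1 in the frame of tray between -0.045 and 0.045 m and y of fitting_t1 in the frame of tray between -0.2 and 0.2 m and z of fitting_t1 in the frame of tray between 0.044 and 0.053 m and x of fitting_t2 in the frame of tray between -0.045 and 0.045 m and y of fitting_t2 in the frame of tray between -0.2 and 0.2 m and z of fitting_t2 in the frame of tray between 0.044 and 0.053 m and x of fitting_t3 in the frame of tray between -0.045 and 0.045 m and y of fitting_t3 in the frame of tray between -0.2 and 0.2 m and z of fitting_t3 in the frame of tray between 0.044 and 0.053 m and x of fitting_t4 in the frame of tray between -0.045 and 0.045 m and y of fitting_t4 in the frame of tray between -0.2 and 0.2 m and z of fitting_t4 in the frame of tray between 0.044 and 0.053 m and x of fitting_s1 in the frame of tray between -0.045 and 0.045 m and y of fitting_s1 in the frame of tray between -0.2 and 0.2 m and z of fitting_s1 in the frame of tray between 0.044 and 0.053 m); the robot touches nothing.
It fails at once if the carton is disturbed (distance of carton from where it was at the start of the episode above 0.03 m).
It fails at once if the paint can is disturbed (distance of paint_can from where it was at the start of the episode above 0.03 m).
It fails at once if the tape roll is disturbed (distance of tape_roll from where it was at the start of the episode above 0.03 m).
Of fitting_t1, fitting_t2, fitting_t3, fitting_t4 only 3 to 4 are there at a start; the rules pass over those that are not, and their reading is None.
Of bar1, bar2, bar3 only 2 to 3 are there at a start; the rules pass over those that are not, and their reading is None.
At some moment in a run one of bar1, bar2, bar3 may be knocked a few centimetres aside while the robot is not near it.
Once in a run the grip may slacken for a moment while it holds something.
It also fails if it takes over 210 s, if anything falls off the work surface, if the arm or the gripper's body presses on something with over 40 N, if the wrist force passes 120 N, or if a joint passes its speed limit or range.

## Working session

There is one attempt and no reset: what is moved stays moved. The work goes in short steps, Python scripts to look and compute and a shell command to move; the robot and the scene stay as the last step left them, time stands still between calls to the robot, and variables do not carry over. Pictures are saved under pics/ and viewed, at most 14 in all, crops included, and the job is handed in when it is done.

```bash
mkdir -p pics; ls; python3 - <<'E'
from cell import observe,camera
import cv2
for n in("scene","top"):
    c=camera(n);cv2.imwrite(f"pics/{n}0.png",c["img"][:,:,::-1]);print(n,c["K"],c["D"],c["position"],c["rotation"])
print(observe())
E
```

```text
pics
scene [[474.79011435   0.         326.38612386]
 [  0.         474.79011435 238.95275074]
 [  0.           0.           1.        ]] [-0.06141664  0.          0.          0.          0.        ] [1.10156935 0.61932115 0.68971892] [0.38939007 1.09291966 2.23319044]
top [[556.37131435   0.         312.56068552]
 [  0.         556.37131435 241.8992033 ]
 [  0.           0.           1.        ]] [-0.08698574  0.          0.          0.          0.        ] [ 0.48841663 -0.01263964  1.3348179 ] [ 0.05496782 -0.05366827 -1.54675576]
{'clock': 0.1, 'q': array([ 1.07391404e+00,  2.45750212e-01,  1.55892538e+00, -1.25276974e-05,
        1.33870449e+00, -1.74100287e-01]), 'dq': array([ 1.78654280e-05, -2.83602419e-03, -3.09092410e-03,  6.07053192e-05,
       -1.61211586e-04,  1.55011247e-04]), 'joint_torque': array([-1.44851060e-04, -4.30677259e+01, -3.27128255e+01, -1.71800107e-04,
        2.84283902e-03,  1.51334416e-05]), 'eef_pos': array([0.20593133, 0.61597121, 0.23026881]), 'tool_rot': array([-5.04729189e-01, -3.10019691e+00,  2.65696609e-03]), 'ft_force': array([1.06646014, 0.5012163 , 0.3728219 ]), 'ft_torque': array([-0.03338056, -0.01762257, -0.02549013]), 'gripper_force': 0.0, 'gripper_width': 0.08554578464731503}
```

View pics/top0.png

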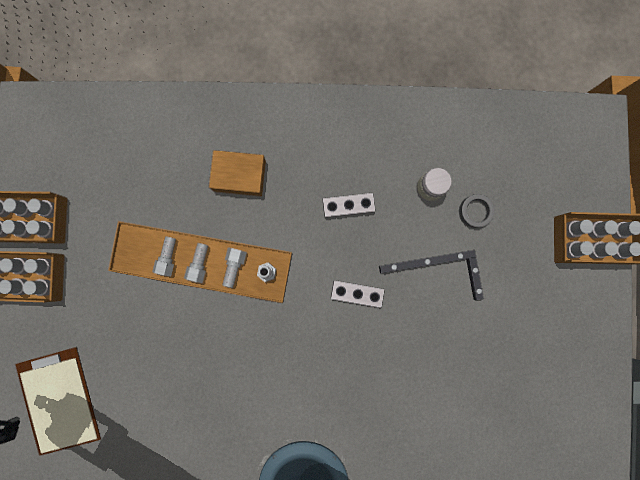

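View pics/scene0.png

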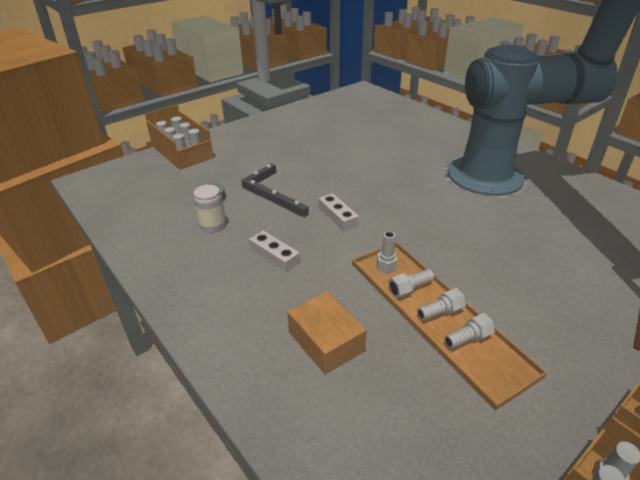

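The top view shows two bars, at about (349,205) and (358,294). The fixture corner is near (470,258). There are three tipped fittings, at about (167,256), (198,263) and (235,267), and the third has its nut on the far side. The standing fitting is at (265,271). The scene view confirms there are two bars and three tipped fittings.

```bash
cat > h.py <<'E'
import numpy as np,cv2
from scipy.spatial.transform import Rotation as R
from cell import observe,camera
def rays(c,uv):
    p=cv2.undistortPoints(np.float64(uv).reshape(-1,1,2),c["K"],np.float64(c["D"])).reshape(-1,2)
    d=np.c_[p[:,0],-p[:,1],-np.ones(len(p))]
    return d@R.from_rotvec(c["rotation"]).as_matrix().T
def plane(c,uv,z):
    d=rays(c,uv);o=np.array(c["position"]);return (o+d*((z-o[2])/d[:,2])[:,None])[:,:2]
def rect(c,cnt,z):
    P=plane(c,cnt.reshape(-1,2),z)*1000
    (x,y),(w,h),a=cv2.minAreaRect(P.astype(np.float32))
    if w<h:w,h,a=h,w,a+90
    return np.round([x,y,w,h,(a+90)%180-90],1)   # mm, deg of long axis
def masks(c):
    hsv=cv2.cvtColor(c["img"],cv2.COLOR_RGB2HSV);return hsv
def cnts(m,amin):
    return [k for k in cv2.findContours(m,cv2.RETR_EXTERNAL,cv2.CHAIN_APPROX_NONE)[0] if cv2.contourArea(k)>amin]
def bars(c):
    h=masks(c);m=((h[...,2]>185)&(h[...,1]<40)).astype(np.uint8);m=cv2.morphologyEx(m,cv2.MORPH_CLOSE,np.ones((3,3)))
    return [rect(c,k,.032) for k in cnts(m,400)]
E
python3 - <<'E'
from h import *
c=camera("top");h=masks(c)
for (x,y) in [(330,206),(358,283),(425,262),(300,330),(162,269),(169,245),(140,250),(237,255),(236,173)]: print(x,y,h[y,x])
print("bars",bars(c))
d=((h[...,2]<75)).astype(np.uint8);d[:,:370]=0;d[:,500:]=0;d[:235]=0;d[310:]=0
d=cv2.morphologyEx(d,cv2.MORPH_CLOSE,np.ones((5,5)))
for k in cnts(d,100): print("fix",rect(c,k,.026),plane(c,cv2.approxPolyDP(k,3,True),.026).round(4).tolist(),cv2.approxPolyDP(k,3,True).reshape(-1,2).tolist())
o=((h[...,1]>110)).astype(np.uint8);o[:,:100]=0;o[:215]=0;o[310:]=0;o[:,300:]=0
o=max(cnts(o,1000),key=cv2.contourArea)
print("tray",rect(c,cv2.convexHull(o),.015))
t=np.zeros(d.shape,np.uint8);cv2.drawContours(t,[cv2.convexHull(o)],-1,1,-1);t=cv2.erode(t,np.ones((5,5)))
f=((h[...,1]<70)&(t>0)).astype(np.uint8)
for k in cnts(f,60):
    print("fit",rect(c,k,.023),cv2.boundingRect(k))
E
```

```text
330 206 [165  32  32]
358 283 [ 15   4 115]
425 262 [ 98   7 154]
300 330 [ 42  12 109]
162 269 [ 83   6 179]
169 245 [170  10 157]
140 250 [ 16 151 149]
237 255 [ 83   5 194]
236 173 [ 16 149 154]
bars [array([180.2, 584. , 200.3, 140.5,  17.4]), array([ 459.9, -117.8,  117.9,   40.4,   81.4]), array([669.6, -93.4, 118.1,  40.1, -82.2])]
fix [ 489.3 -291.5  231.6  119.2  -79.2] [[0.4559, -0.4139], [0.4674, -0.3994], [0.4794, -0.4113], [0.5171, -0.4039], [0.5168, -0.3894], [0.5289, -0.4014], [0.569, -0.394], [0.5475, -0.2793], [0.5453, -0.2888], [0.5311, -0.2866], [0.545, -0.2722], [0.5261, -0.1682], [0.5097, -0.1708], [0.5448, -0.3725], [0.4555, -0.3923]] [[482, 298], [476, 293], [481, 288], [478, 272], [472, 272], [477, 267], [474, 250], [426, 258], [430, 259], [429, 265], [423, 259], [379, 266], [380, 273], [465, 260], [473, 298]]
tray [527.7 259.2 426.2 121.8  81.2]
fit [506.5  97.9  45.4  41.3  50.9] (257, 262, 19, 20)
fit [514.  178.9  91.9  46.  -14.2] (223, 248, 24, 40)
fit [524.6 259.9  92.5  45.6 -14. ] (184, 243, 24, 40)
fit [538.1 337.4  92.   46.2 -12. ] (152, 237, 24, 40)
```

```bash
python3 -m handwheel '{"delta_pos":[[0,0,-10]],"dr":[[0,0.1,0.1]],"grip":[-1]}'; python3 -m handwheel --help | head -5
```

```text
clock: 0.23
eef_pos: [0.2031, 0.6159, 0.2386]
tool_rot: [-0.62, -2.987, -0.014]
ft_force: [0.0, -0.3, -0.2]
gripper_width: 0.0852
gripper_force: 0.0invalid input: not JSON, or not a number
```

```bash
cat >> h.py <<'E'
def down(yaw): # yaw deg of tool y axis
    a=np.radians(yaw);y=np.array([np.cos(a),np.sin(a),0]);z=np.array([0,0,-1.]);return np.c_[np.cross(y,z),y,z]
def plan(*steps): # steps: (x,y,z mm, yaw deg or matrix); prints turn (then) shift in the turned tool frame
    s=observe();p=np.array(s["eef_pos"])*1e3;M=R.from_rotvec(s["tool_rot"]).as_matrix()
    print("at",p.round(1),"w",round(s["gripper_width"]*1e3,1),"q",np.round(s["q"],2),"f",np.round(s["ft_force"],1))
    for x,y,z,a in steps:
        T=down(a) if np.isscalar(a) else a
        print("dr",R.from_matrix(M.T@T).as_rotvec().round(3),"then mm",(T.T@(np.array([x,y,z])-p)).round(1));p=np.array([x,y,z]);M=T
E
python3 - <<'E'
from h import *
plan((460,-118,150,-8.6),(460,-118,8,-8.6),(460,-118,120,-8.6))
E
```

```text
at [203.1 615.9 238.6] w 85.2 q [ 1.04  0.24  1.55  0.09  1.37 -0.14] f [ 0.  -0.3 -0.2]
dr [-0.067 -0.071  1.311] then mm [-687.3  363.7   88.6]
dr [0. 0. 0.] then mm [  0.   0. 142.]
dr [0. 0. 0.] then mm [   0.    0. -112.]
```

```bash
python3 -m handwheel '{"delta_pos":[[0,0,0],[0,0,0],[0,0,0],[0,0,0],[0,0,0],[0,0,0],[0,0,0],[0,0,0]],"dr":[[-0.006,-0.0065,0.119],[-0.006,-0.0065,0.119],[-0.006,-0.0065,0.119],[-0.006,-0.0065,0.119],[-0.006,-0.0065,0.119],[-0.006,-0.0065,0.119],[-0.006,-0.0065,0.119],[-0.006,-0.0065,0.119]],"grip":[-1,-1,-1,-1,-1,-1,-1,-1]}' >/dev/null
python3 -m handwheel '{"delta_pos":[[0,0,0],[0,0,0],[0,0,0],[-34,18,4],[-34,18,4],[-34,18,4],[-34,18,4],[-34,18,4]],"dr":[[-0.006,-0.0065,0.119],[-0.006,-0.0065,0.119],[-0.006,-0.0065,0.119],[0,0,0],[0,0,0],[0,0,0],[0,0,0],[0,0,0]],"grip":[-1,-1,-1,-1,-1,-1,-1,-1]}' 
python3 -m handwheel '{"delta_pos":[[-34,18,4],[-34,18,4],[-34,18,4],[-34,18,4],[-34,18,4],[-34,18,4],[-34,18,4],[-34,18,4]],"dr":[[0,0,0],[0,0,0],[0,0,0],[0,0,0],[0,0,0],[0,0,0],[0,0,0],[0,0,0]],"grip":[-1,-1,-1,-1,-1,-1,-1,-1]}' 
python3 -m handwheel '{"delta_pos":[[-34,18,4],[-34,18,4],[-34,18,4],[-34,18,4],[-34,18,4],[-34,18,4],[0,0,0],[0,0,0]],"dr":[[0,0,0],[0,0,0],[0,0,0],[0,0,0],[0,0,0],[0,0,0],[0,0,0],[0,0,0]],"grip":[-1,-1,-1,-1,-1,-1,-1,-1]}' 
python3 - <<'E'
from h import *
plan((460,-118,100,-8.6),(460,-118,8,-8.6),(460,-118,120,-8.6))
E
```

```text
clock: 1.57
eef_pos: [0.2697, 0.4331, 0.2203]
tool_rot: [-2.381, -2.049, -0.006]
ft_force: [0.8, 0.5, 0.8]
gripper_width: 0.0855
gripper_force: 0.0
clock: 2.23
eef_pos: [0.3715, 0.1428, 0.1882]
tool_rot: [2.382, 2.048, 0.008]
ft_force: [0.5, 0.0, -1.0]
gripper_width: 0.0856
gripper_force: 0.0
clock: 2.9
eef_pos: [0.4476, -0.0748, 0.1635]
tool_rot: [-2.385, -2.043, -0.007]
ft_force: [0.3, -0.1, 0.1]
gripper_width: 0.0852
gripper_force: 0.0
at [447.6 -74.8 163.5] w 85.2 q [-0.42 -0.16  2.1   0.    1.19 -0.27] f [ 0.3 -0.1  0.1]
dr [ 0.002 -0.004 -0.004] then mm [-40.8  18.7  63.5]
dr [0. 0. 0.] then mm [ 0.  0. 92.]
dr [0. 0. 0.] then mm [   0.    0. -112.]
```

```bash
python3 -m handwheel '{"delta_pos":[[-20,9,20],[-20.8,9.7,33],[0,0,30],[0,0,30],[0,0,32],[0,0,10],[0,0,0],[0,0,0]],"dr":[[0.002,-0.004,-0.004],[0,0,0],[0,0,0],[0,0,0],[0,0,0],[0,0,0],[0,0,0],[0,0,0]],"grip":[-1,-1,-1,-1,-1,-1,-1,1]}' 
python3 -m handwheel '{"delta_pos":[[0,0,0],[0,0,0],[0,0,0],[0,0,0],[0,0,0],[0,0,0],[0,0,0],[0,0,0]],"dr":[[0,0,0],[0,0,0],[0,0,0],[0,0,0],[0,0,0],[0,0,0],[0,0,0],[0,0,0]],"grip":[1,1,1,1,1,1,1,1]}' 
python3 - <<'E'
from h import *
# place 1 staging: fixture coords of bar centre (-72, 52)
C=np.array([547.7,-379.1]);a=np.radians(10.8);F=np.array([[np.cos(a),-np.sin(a)],[np.sin(a),np.cos(a)]])
x,y=C+F@[-72,52]
plan((460,-118,100,-8.6),(x,y,100,-79.2),(x,y,10,-79.2))
E
```

```text
clock: 3.57
eef_pos: [0.4606, -0.1158, 0.0096]
tool_rot: [2.376, 2.053, 0.001]
ft_force: [0.3, 0.4, -0.5]
gripper_width: 0.0752
gripper_force: 0.0
clock: 4.23
eef_pos: [0.4613, -0.1169, 0.011]
tool_rot: [2.376, 2.052, 0.001]
ft_force: [-2.7, 1.3, 8.8]
gripper_width: 0.0427
gripper_force: 63.6
at [ 461.3 -116.9   11. ] w 42.7 q [-0.49  0.18  2.1  -0.    0.86 -0.34] f [-2.7  1.3  8.8]
dr [0.002 0.001 0.004] then mm [ -1.3  -1.1 -89. ]
dr [0.    0.    1.232] then mm [-34.8 220.9   0. ]
dr [0. 0. 0.] then mm [ 0.  0. 90.]
```

```bash
python3 -m handwheel '{"delta_pos":[[0,0,-10],[0,0,-27],[0,0,-27],[0,0,-26],[0,0,0],[0,0,0],[0,0,0],[0,0,0]],"dr":[[0,0,0],[0,0,0],[0,0,0],[0,0,0],[0,0,0.112],[0,0,0.112],[0,0,0.112],[0,0,0.112]],"grip":[1,1,1,1,1,1,1,1]}' 
python3 -m handwheel '{"delta_pos":[[0,0,0],[0,0,0],[0,0,0],[0,0,0],[0,0,0],[0,0,0],[0,0,0],[-5,31.5,0]],"dr":[[0,0,0.112],[0,0,0.112],[0,0,0.112],[0,0,0.112],[0,0,0.112],[0,0,0.112],[0,0,0.112],[0,0,0]],"grip":[1,1,1,1,1,1,1,1]}' 
python3 -m handwheel '{"delta_pos":[[-5,31.5,0],[-5,31.5,0],[-5,31.5,0],[-5,31.5,0],[-5,31.5,0],[-5,31.5,0],[0,0,0],[0,0,0]],"dr":[[0,0,0],[0,0,0],[0,0,0],[0,0,0],[0,0,0],[0,0,0],[0,0,0],[0,0,0]],"grip":[1,1,1,1,1,1,1,1]}' 
python3 - <<'E'
from h import *
c=camera("top");cv2.imwrite("pics/top1.png",c["img"][:,:,::-1])
C=np.array([547.7,-379.1]);a=np.radians(10.8);F=np.array([[np.cos(a),-np.sin(a)],[np.sin(a),np.cos(a)]])
x,y=C+F@[-72,52]
plan((x,y,100,-79.2),(x,y,12,-79.2))
print(bars(c))
E
```

```text
clock: 4.9
eef_pos: [0.4599, -0.1161, 0.0995]
tool_rot: [2.778, 1.465, 0.001]
ft_force: [0.5, 1.3, -4.0]
gripper_width: 0.0425
gripper_force: 63.1
clock: 5.57
eef_pos: [0.46, -0.1443, 0.0983]
tool_rot: [-3.124, -0.301, 0.001]
ft_force: [0.1, 0.3, -5.2]
gripper_width: 0.0426
gripper_force: 63.2
clock: 6.23
eef_pos: [0.4676, -0.3408, 0.0995]
tool_rot: [3.127, 0.297, 0.002]
ft_force: [-0.0, 0.1, -4.9]
gripper_width: 0.0425
gripper_force: 63.6
at [ 467.5 -339.4   99. ] w 42.8 q [-0.82  0.23  1.83  0.    1.08  0.55] f [-1.  -0.6 -4.2]
dr [-0.    -0.     0.003] then mm [-0.6  2.1 -1. ]
dr [0. 0. 0.] then mm [ 0.  0. 88.]
[array([181. , 584.3, 202.8, 141.3,  17.6]), array([669.7, -93.3, 118.5,  41.8, -83.1]), array([ 7.334e+02, -3.054e+02,  5.810e+01,  5.760e+01,  3.000e-01])]
```

View pics/top1.png

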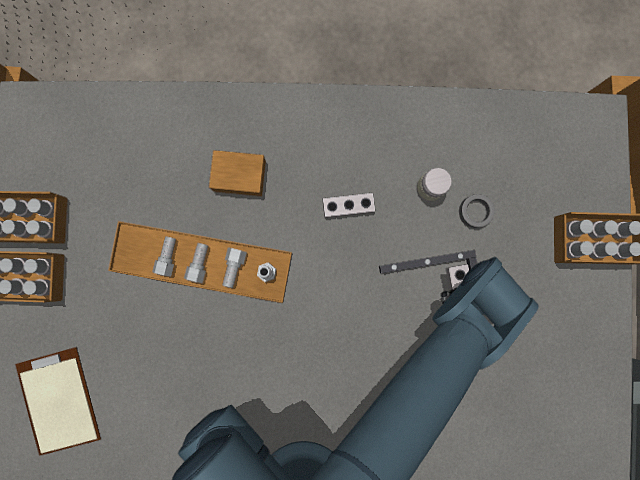

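The bar is held above the corner of the fixture at about (458,275). I'll set it down, release it, and then push it home.

```bash
python3 -m handwheel '{"delta_pos":[[0,-6,20],[0,0,25],[0,0,25],[0,0,12],[0,0,5],[0,0,0],[0,0,0],[0,0,0]],"dr":[[0,0,0],[0,0,0],[0,0,0],[0,0,0],[0,0,0],[0,0,0],[0,0,0],[0,0,0]],"grip":[1,1,1,1,1,1,-0.45,-0.45]}' 
python3 -m handwheel '{"delta_pos":[[0,0,0],[0,0,0],[0,0,-30],[0,0,-35],[0,-30,0],[0,-27,0],[0,0,0],[0,0,0]],"dr":[[0,0,0],[0,0,0],[0,0,0],[0,0,0],[0,0,0],[0,0,0],[0,0,0],[0,0,0]],"grip":[-0.45,-0.45,-0.45,-0.45,1,1,1,1]}' 
python3 - <<'E'
from h import *
plan()
C=np.array([547.7,-379.1]);a=np.radians(10.8);F=np.array([[np.cos(a),-np.sin(a)],[np.sin(a),np.cos(a)]])
print(F.T@(np.array(observe()["eef_pos"][:2])*1e3-C))
E
```

```text
clock: 6.95
eef_pos: [0.4682, -0.3345, 0.0138]
tool_rot: [3.124, 0.302, 0.005]
ft_force: [-0.4, -0.2, -0.3]
gripper_width: 0.0616
gripper_force: 0.0
clock: 7.62
eef_pos: [0.456, -0.2769, 0.0774]
tool_rot: [3.126, 0.304, 0.002]
ft_force: [0.6, 0.5, 0.2]
gripper_width: 0.0138
gripper_force: 0.0
at [ 456.  -276.9   77.4] w 13.8 q [-0.76  0.17  1.95  0.    1.02  0.62] f [0.6 0.5 0.2]
[-70.92998024 117.59472186]
```

```bash
python3 -m handwheel '{"delta_pos":[[6,0,20],[0,0,25],[0,0,20],[0,0,0],[0,10,0],[0,10,0],[0,10,0],[0,8,0]],"dr":[[0,0,0],[0,0,0],[0,0,0],[0,0,0],[0,0,0],[0,0,0],[0,0,0],[0,0,0]],"grip":[1,1,1,1,1,1,1,1]}' 
python3 -m handwheel '{"delta_pos":[[0,6,0],[0,5,0],[0,2,0],[0,2,0],[0,0,0],[0,0,0]],"dr":[[0,0,0],[0,0,0],[0,0,0],[0,0,0],[0,0,0],[0,0,0]],"grip":[1,1,1,1,1,1]}' 
python3 - <<'E'
from h import *
C=np.array([547.7,-379.1]);a=np.radians(10.8);F=np.array([[np.cos(a),-np.sin(a)],[np.sin(a),np.cos(a)]])
print(F.T@(np.array(observe()["eef_pos"][:2])*1e3-C))
E
```

```text
clock: 8.28
eef_pos: [0.4701, -0.3159, 0.0134]
tool_rot: [3.125, 0.3, 0.004]
ft_force: [-0.2, 2.8, 0.2]
gripper_width: 0.0001
gripper_force: 1.5
clock: 8.78
eef_pos: [0.4725, -0.329, 0.0128]
tool_rot: [3.126, 0.301, 0.002]
ft_force: [-0.6, 4.1, 3.2]
gripper_width: -0.0001
gripper_force: 2.0
[-64.51388189  63.29157954]
```

```bash
for i in 1 2 3; do python3 -m handwheel '{"delta_pos":[[0,1,0],[0,1,0],[0,0,0]],"dr":[[0,0,0],[0,0,0],[0,0,0]],"grip":[1,1,1]}' | egrep 'pos|ft'; done
```

```text
eef_pos: [0.4727, -0.3304, 0.0126]
ft_force: [-0.9, 6.8, 5.1]
eef_pos: [0.473, -0.3323, 0.0125]
ft_force: [-0.7, 6.0, 3.9]
eef_pos: [0.4731, -0.3336, 0.0124]
ft_force: [-1.6, 8.6, 6.6]
```

```bash
for i in 1 2 3; do python3 -m handwheel '{"delta_pos":[[0,1,0],[0,1,0],[0,0,0]],"dr":[[0,0,0],[0,0,0],[0,0,0]],"grip":[1,1,1]}' | egrep 'pos|ft'; done; python3 - <<'E'
from h import *
c=camera("top");cv2.imwrite("pics/top2.png",cv2.resize(c["img"][220:320,370:500,::-1],None,fx=4,fy=4,interpolation=cv2.INTER_CUBIC))
c=camera("scene");cv2.imwrite("pics/scene2.png",cv2.resize(c["img"][140:260,200:380,::-1],None,fx=4,fy=4,interpolation=cv2.INTER_CUBIC))
E
```

```text
eef_pos: [0.4729, -0.3343, 0.0123]
ft_force: [-4.9, 12.9, 10.7]
eef_pos: [0.4728, -0.3347, 0.0122]
ft_force: [-6.5, 17.5, 16.0]
eef_pos: [0.4726, -0.335, 0.0122]
ft_force: [-8.2, 24.1, 22.6]
```

View pics/scene2.png

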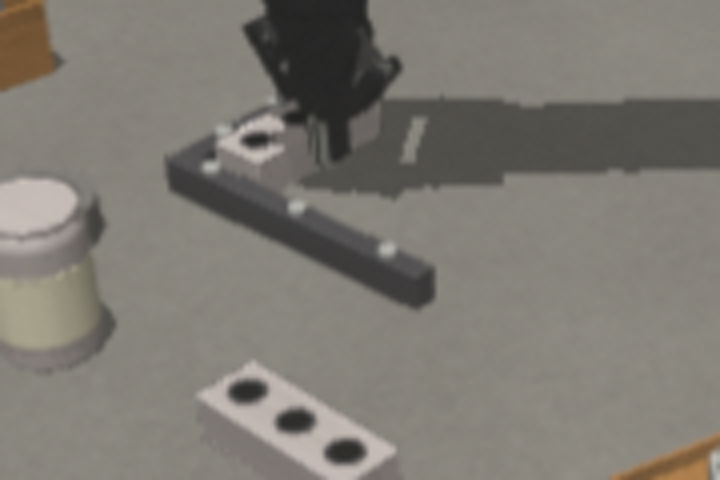

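The bar is seated against the end stop at 24 N. Next I push its end toward the fence.

```bash
python3 -m handwheel '{"delta_pos":[[0,-12,0],[0,0,-30],[0,0,-35],[-35,0,0],[-35,20,0],[-24,21,0],[0,6,20],[0,0,25]],"dr":[[0,0,0],[0,0,0],[0,0,0],[0,0,0],[0,0,0],[0,0,0],[0,0,0],[0,0,0]],"grip":[1,1,1,1,1,1,1,1]}' | egrep 'pos|ft'; python3 -m handwheel '{"delta_pos":[[0,0,19],[5,0,0],[5,0,0],[5,0,0],[2,0,0],[2,0,0],[0,0,0],[0,0,0]],"dr":[[0,0,0],[0,0,0],[0,0,0],[0,0,0],[0,0,0],[0,0,0],[0,0,0],[0,0,0]],"grip":[1,1,1,1,1,1,1,1]}' | egrep 'pos|ft'
for i in 1 2 3; do python3 -m handwheel '{"delta_pos":[[1,0,0],[1,0,0],[0,0,0]],"dr":[[0,0,0],[0,0,0],[0,0,0]],"grip":[1,1,1]}' | egrep 'pos|ft'; done;  python3 - <<'E'
from h import *
C=np.array([547.7,-379.1]);a=np.radians(10.8);F=np.array([[np.cos(a),-np.sin(a)],[np.sin(a),np.cos(a)]])
print(F.T@(np.array(observe()["eef_pos"][:2])*1e3-C))
E
```

```text
eef_pos: [0.3894, -0.3982, 0.0349]
ft_force: [0.6, -0.3, -0.3]
eef_pos: [0.4082, -0.3897, 0.0141]
ft_force: [-0.0, -0.4, 1.0]
eef_pos: [0.4091, -0.3894, 0.0138]
ft_force: [-5.6, -1.0, 4.8]
eef_pos: [0.411, -0.389, 0.0138]
ft_force: [-4.8, -2.0, 4.7]
eef_pos: [0.4129, -0.3886, 0.0137]
ft_force: [-5.2, -1.1, 4.8]
[-134.15690093   15.88260927]
```

```bash
for i in 1 2 3 4 5; do python3 -m handwheel '{"delta_pos":[[1,0,0],[1,0,0],[0,0,0]],"dr":[[0,0,0],[0,0,0],[0,0,0]],"grip":[1,1,1]}' | egrep 'pos|ft'; done
```

```text
eef_pos: [0.4149, -0.3882, 0.0137]
ft_force: [-6.0, -1.5, 4.5]
eef_pos: [0.4163, -0.3879, 0.0137]
ft_force: [-7.8, -2.4, 6.3]
eef_pos: [0.4164, -0.3879, 0.0138]
ft_force: [-17.3, -2.7, 10.5]
eef_pos: [0.4164, -0.3879, 0.0138]
ft_force: [-26.0, -4.1, 14.5]
eef_pos: [0.4165, -0.3878, 0.0138]
ft_force: [-35.0, -6.1, 18.2]
```

```bash
python3 -m handwheel '{"delta_pos":[[-12,0,0],[0,0,-35],[0,0,-35],[0,0,-35],[0,0,0]],"dr":[[0,0,0],[0,0,0],[0,0,0],[0,0,0],[0,0,0]],"grip":[-1,-1,-1,-1,-1]}' | egrep 'pos|ft'; python3 - <<'E'
from h import *
c=camera("top");print(bars(c))
plan((669.7,-93.4,110,7.4),(669.7,-93.4,10,7.4))
cv2.imwrite("pics/top3.png",cv2.resize(c["img"][180:320,300:500,::-1],None,fx=4,fy=4,interpolation=cv2.INTER_CUBIC))
E
```

```text
eef_pos: [0.4145, -0.3921, 0.126]
ft_force: [1.0, -2.2, 0.7]
[array([181. , 584.3, 202.8, 141.3,  17.6]), array([ 486.3, -372.8,  118.9,   50.9,    9.3]), array([669.7, -93.5, 118.3,  40.2, -82.1]), array([ 7.334e+02, -3.054e+02,  5.800e+01,  5.760e+01,  3.000e-01])]
at [ 413.4 -390.7  122.8] w 67.4 q [-0.96  0.18  1.85  0.    1.1   0.42] f [-0.1  0.4 -0.4]
dr [ 0.012  0.003 -1.508] then mm [261.8 292.4  12.8]
dr [0. 0. 0.] then mm [  0.   0. 100.]
```

View pics/top3.png

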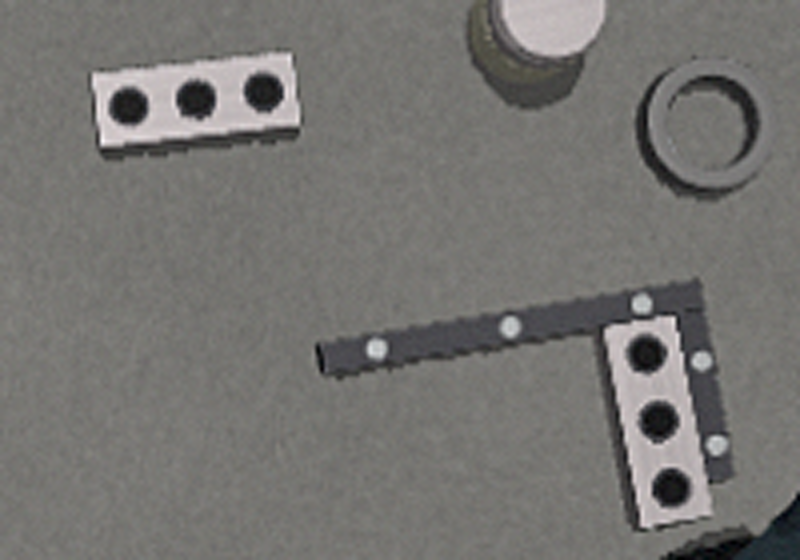

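Bar 1 sits in the corner, tight to both stops. In the crop it spans about (605,325) to (710,520). Bar B is unchanged.

```bash
python3 -m handwheel '{"delta_pos":[[0,0,0],[0,0,0],[0,0,0],[0,0,0],[0,0,0],[0,0,0],[0,0,0],[0,0,0]],"dr":[[0.001,0,-0.116],[0.001,0,-0.116],[0.001,0,-0.116],[0.001,0,-0.116],[0.001,0,-0.116],[0.001,0,-0.116],[0.001,0,-0.116],[0.001,0,-0.116]],"grip":[-1,-1,-1,-1,-1,-1,-1,-1]}' >/dev/null
python3 -m handwheel '{"delta_pos":[[0,0,0],[0,0,0],[0,0,0],[0,0,0],[0,0,0],[23.8,26.6,1.2],[23.8,26.6,1.2],[23.8,26.6,1.2]],"dr":[[0.001,0,-0.116],[0.001,0,-0.116],[0.001,0,-0.116],[0.001,0,-0.116],[0.001,0,-0.116],[0,0,0],[0,0,0],[0,0,0]],"grip":[-1,-1,-1,-1,-1,-1,-1,-1]}' >/dev/null
python3 -m handwheel '{"delta_pos":[[23.8,26.6,1.2],[23.8,26.6,1.2],[23.8,26.6,1.2],[23.8,26.6,1.2],[23.8,26.6,1.2],[23.8,26.6,1.2],[23.8,26.6,1.2],[23.8,26.6,1.2]],"dr":[[0,0,0],[0,0,0],[0,0,0],[0,0,0],[0,0,0],[0,0,0],[0,0,0],[0,0,0]],"grip":[-1,-1,-1,-1,-1,-1,-1,-1]}'  >/dev/null
python3 -m handwheel '{"delta_pos":[[0,0,0],[0,0,0]],"dr":[[0,0,0],[0,0,0]],"grip":[-1,-1]}' 
python3 - <<'E'
from h import *
plan((669.7,-93.4,10,7.4))
E
```

```text
clock: 16.35
eef_pos: [0.6674, -0.0885, 0.1026]
tool_rot: [-2.061, -2.354, 0.002]
ft_force: [-0.3, -1.3, 0.1]
gripper_width: 0.0855
gripper_force: 0.0
at [667.4 -88.5 102.6] w 85.5 q [-0.3   0.44  1.56  0.    1.15 -0.44] f [-0.3 -1.3  0.1]
dr [-0.01  -0.009  0.003] then mm [-5.1  1.6 92.6]
```

```bash
python3 -m handwheel '{"delta_pos":[[-5,1.6,25],[0,0,30],[0,0,25],[0,0,11.5],[0,0,0],[0,0,0],[0,0,0],[0,0,0]],"dr":[[-0.01,-0.009,0.003],[0,0,0],[0,0,0],[0,0,0],[0,0,0],[0,0,0],[0,0,0],[0,0,0]],"grip":[-1,-1,-1,-1,-1,-1,1,1]}' 
python3 -m handwheel '{"delta_pos":[[0,0,0],[0,0,0],[0,0,0],[0,0,0],[0,0,0],[0,0,0],[0,0,0],[0,0,0]],"dr":[[0,0,0],[0,0,0],[0,0,0],[0,0,0],[0,0,0],[0,0,0],[0,0,0],[0,0,0]],"grip":[1,1,1,1,1,1,1,1]}' 
python3 - <<'E'
from h import *
C=np.array([547.7,-379.1]);a=np.radians(10.8);F=np.array([[np.cos(a),-np.sin(a)],[np.sin(a),np.cos(a)]])
x,y=C+F@[-72,104]
plan((669.7,-93.4,100,7.4),(x,y,100,-79.2),(x,y,11.5,-79.2))
E
```

```text
clock: 17.02
eef_pos: [0.6712, -0.0961, 0.0153]
tool_rot: [2.073, 2.353, 0.003]
ft_force: [1.1, 0.5, 0.8]
gripper_width: 0.064
gripper_force: 0.0
clock: 17.68
eef_pos: [0.6708, -0.0959, 0.0149]
tool_rot: [2.073, 2.354, 0.002]
ft_force: [-1.2, -1.0, 6.4]
gripper_width: 0.0424
gripper_force: 65.4
at [670.8 -95.9  14.9] w 42.4 q [-0.31  0.56  1.58 -0.    1.   -0.43] f [-1.2 -1.   6.4]
dr [ 0.004  0.003 -0.002] then mm [  2.6  -0.8 -85.1]
dr [0.    0.    1.511] then mm [-245.4  153.8    0. ]
dr [0. 0. 0.] then mm [ 0.   0.  88.5]
```

```bash
python3 -m handwheel '{"delta_pos":[[0,0,-15],[0,0,-35],[0,0,-35],[0,0,0],[0,0,0],[0,0,0],[0,0,0],[0,0,0]],"dr":[[0,0,0],[0,0,0],[0,0,0],[0,0,0.116],[0,0,0.116],[0,0,0.116],[0,0,0.116],[0,0,0.116]],"grip":[1,1,1,1,1,1,1,1]}' >/dev/null
python3 -m handwheel '{"delta_pos":[[0,0,0],[0,0,0],[0,0,0],[0,0,0],[0,0,0],[0,0,0],[0,0,0],[0,0,0]],"dr":[[0,0,0.116],[0,0,0.116],[0,0,0.116],[0,0,0.116],[0,0,0.116],[0,0,0.116],[0,0,0.116],[0,0,0.116]],"grip":[1,1,1,1,1,1,1,1]}' |grep grip
python3 -m handwheel '{"delta_pos":[[-27.3,17.1,0],[-27.3,17.1,0],[-27.3,17.1,0],[-27.3,17.1,0],[-27.3,17.1,0],[-27.3,17.1,0],[-27.3,17.1,0],[-27.3,17.1,0]],"dr":[[0,0,0],[0,0,0],[0,0,0],[0,0,0],[0,0,0],[0,0,0],[0,0,0],[0,0,0]],"grip":[1,1,1,1,1,1,1,1]}'  >/dev/null
python3 -m handwheel '{"delta_pos":[[-27,17.1,0],[0,0,0],[0,0,0]],"dr":[[0,0,0],[0,0,0],[0,0,0]],"grip":[1,1,1]}' 
python3 - <<'E'
from h import *
C=np.array([547.7,-379.1]);a=np.radians(10.8);F=np.array([[np.cos(a),-np.sin(a)],[np.sin(a),np.cos(a)]])
x,y=C+F@[-72,104]
plan((x,y,14.5,-79.2))
E
```

```text
gripper_width: 0.0427
gripper_force: 64.2
clock: 19.93
eef_pos: [0.4561, -0.2932, 0.0977]
tool_rot: [3.127, 0.292, 0.003]
ft_force: [0.2, -0.5, -3.8]
gripper_width: 0.0423
gripper_force: 64.2
at [ 456.1 -293.2   97.7] w 42.3 q [-0.78  0.16  1.92  0.    1.06  0.6 ] f [ 0.2 -0.5 -3.8]
dr [ 0.001 -0.002 -0.002] then mm [ 1.9 -2.4 83.2]
```

```bash
python3 -m handwheel '{"delta_pos":[[2,-2.4,25],[0,0,30],[0,0,18],[0,0,9],[0,0,0],[0,0,0],[0,0,0],[0,0,0]],"dr":[[0,0,0],[0,0,0],[0,0,0],[0,0,0],[0,0,0],[0,0,0],[0,0,0],[0,0,0]],"grip":[1,1,1,1,1,-0.45,-0.45,-0.45]}' |egrep 'pos|ft|wid'
python3 -m handwheel '{"delta_pos":[[0,0,0],[0,0,-30],[0,0,-35],[0,-30,0],[0,-28,0],[0,0,0],[0,0,20],[0,0,25]],"dr":[[0,0,0],[0,0,0],[0,0,0],[0,0,0],[0,0,0],[0,0,0],[0,0,0],[0,0,0]],"grip":[-0.45,-0.45,-0.45,1,1,1,1,1]}' |egrep 'pos|ft|wid'
python3 -m handwheel '{"delta_pos":[[4,0,20],[0,0,0],[0,10,0],[0,10,0],[0,10,0],[0,10,0],[0,8,0],[0,0,0]],"dr":[[0,0,0],[0,0,0],[0,0,0],[0,0,0],[0,0,0],[0,0,0],[0,0,0],[0,0,0]],"grip":[1,1,1,1,1,1,1,1]}' |egrep 'pos|ft|wid'
python3 - <<'E'
from h import *
C=np.array([547.7,-379.1]);a=np.radians(10.8);F=np.array([[np.cos(a),-np.sin(a)],[np.sin(a),np.cos(a)]])
print(F.T@(np.array(observe()["eef_pos"][:2])*1e3-C))
E
```

```text
eef_pos: [0.4602, -0.2905, 0.0168]
ft_force: [-0.2, -0.1, -0.1]
gripper_width: 0.0618
eef_pos: [0.4503, -0.2345, 0.0377]
ft_force: [0.6, -0.3, -0.1]
gripper_width: 0.0015
eef_pos: [0.4621, -0.2821, 0.0169]
ft_force: [-0.1, -0.4, 0.1]
gripper_width: -0.0004
[-65.88030576 111.26627212]
```

```bash
python3 - <<'E'
from h import *
c=camera("top")
cv2.imwrite("pics/top4.png",cv2.resize(c["img"][200:340,340:500,::-1],None,fx=4,fy=4,interpolation=cv2.INTER_CUBIC))
E
```

```text
(no output)
```

View pics/top4.png

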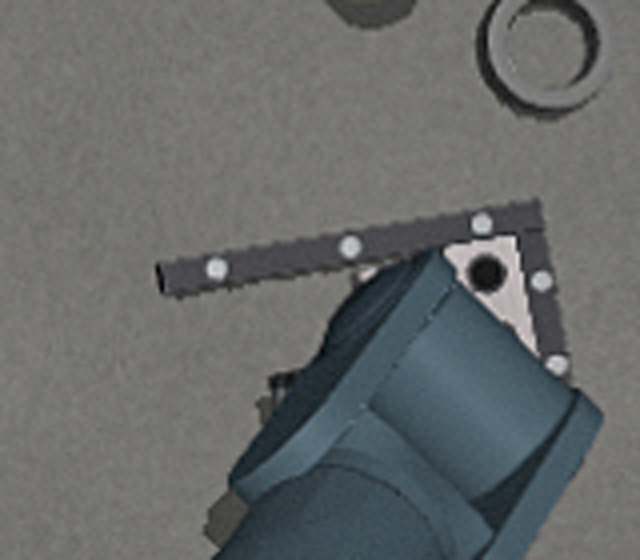

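```bash
python3 -m handwheel '{"delta_pos":[[0,-5,0],[0,0,-35],[0,0,-35],[0,0,-35],[0,-40,-10],[0,-40,0],[0,-40,0],[0,-40,0]],"dr":[[0,0,0],[0,0,0],[0,0,0],[0,0,0],[0,0,0],[0,0,0],[0,0,0],[0,0,0]],"grip":[1,1,1,1,1,1,1,1]}' |egrep 'pos|ft|wid'
python3 -m handwheel '{"delta_pos":[[0,-40,0],[0,0,0]],"dr":[[0,0,0],[0,0,0]],"grip":[1,1]}' |egrep 'pos|ft|wid'
python3 - <<'E'
from h import *
c=camera("top");print(bars(c))
cv2.imwrite("pics/top5.png",cv2.resize(c["img"][200:340,340:500,::-1],None,fx=4,fy=4,interpolation=cv2.INTER_CUBIC))
E
```

```text
eef_pos: [0.4292, -0.1157, 0.1306]
ft_force: [0.0, 0.3, 0.3]
gripper_width: 0.0002
eef_pos: [0.4198, -0.0723, 0.1291]
ft_force: [-0.6, -0.7, -1.0]
gripper_width: 0.0003
[array([180. , 584. , 200.4, 141.3,  17.6]), array([ 470.4, -319.2,  118. ,   40.7,   11.1]), array([ 486.2, -373.1,  118.7,   50.2,    9.1]), array([ 7.335e+02, -3.054e+02,  5.800e+01,  5.760e+01,  3.000e-01])]
```

View pics/top5.png

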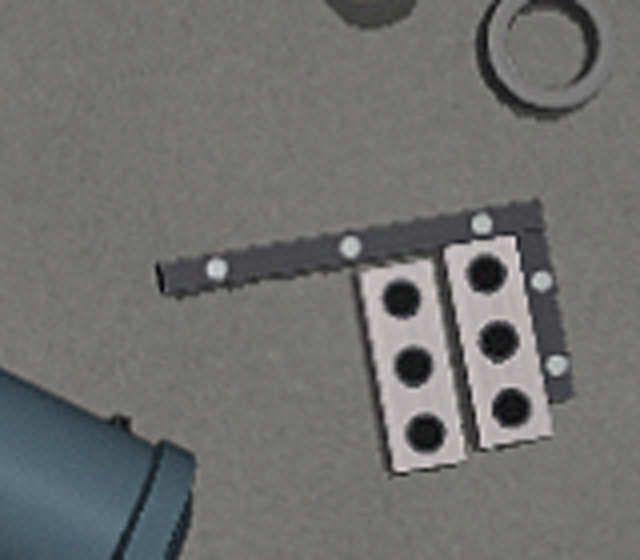

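The bar did move with the finger: it now sits parallel, about 7 mm short of bar 1. I'll go back and finish the push.

```bash
python3 -m handwheel '{"delta_pos":[[0,40,0],[0,40,0],[0,40,0],[0,40,0],[0,36,0],[0,0,35],[0,0,35],[0,0,35]],"dr":[[0,0,0],[0,0,0],[0,0,0],[0,0,0],[0,0,0],[0,0,0],[0,0,0],[0,0,0]],"grip":[1,1,1,1,1,1,1,1]}' |egrep 'pos|ft|wid'
python3 -m handwheel '{"delta_pos":[[0,0,10],[0,4,0],[0,4,0],[0,3,0],[0,3,0],[0,1,0],[0,0,0]],"dr":[[0,0,0],[0,0,0],[0,0,0],[0,0,0],[0,0,0],[0,0,0],[0,0,0]],"grip":[1,1,1,1,1,1,1]}' |egrep 'pos|ft|wid'
for i in 1 2 3; do python3 -m handwheel '{"delta_pos":[[0,1,0],[0,1,0],[0,0,0]],"dr":[[0,0,0],[0,0,0],[0,0,0]],"grip":[1,1,1]}' | egrep 'pos|ft'; done
python3 - <<'E'
from h import *
C=np.array([547.7,-379.1]);a=np.radians(10.8);F=np.array([[np.cos(a),-np.sin(a)],[np.sin(a),np.cos(a)]])
print(F.T@(np.array(observe()["eef_pos"][:2])*1e3-C))
E
```

```text
eef_pos: [0.4598, -0.2729, 0.025]
ft_force: [-0.6, -0.6, 0.1]
gripper_width: 0.0003
eef_pos: [0.4633, -0.2862, 0.0172]
ft_force: [0.9, 0.4, 1.4]
gripper_width: 0.0002
eef_pos: [0.4629, -0.2867, 0.0163]
ft_force: [0.1, 5.1, 3.6]
eef_pos: [0.4631, -0.2885, 0.0162]
ft_force: [0.7, 6.6, 5.4]
eef_pos: [0.4635, -0.2905, 0.0161]
ft_force: [-1.1, 5.8, 5.1]
[-66.14668913 102.79047993]
```

```bash
for i in 1 2 3 4; do python3 -m handwheel '{"delta_pos":[[0,1,0],[0,1,0],[0,0,0]],"dr":[[0,0,0],[0,0,0],[0,0,0]],"grip":[1,1,1]}' | egrep 'pos|ft'; done
```

```text
eef_pos: [0.4635, -0.2911, 0.016]
ft_force: [-2.6, 10.8, 9.3]
eef_pos: [0.4636, -0.2919, 0.016]
ft_force: [-1.9, 15.0, 13.1]
eef_pos: [0.4636, -0.292, 0.016]
ft_force: [-4.2, 21.8, 18.6]
eef_pos: [0.4636, -0.2922, 0.0159]
ft_force: [-5.5, 29.6, 23.9]
```

```bash
python3 -m handwheel '{"delta_pos":[[0,-14,0],[0,0,-30],[0,0,-35],[-35,0,0],[-35,25,0],[-19,24,0],[0,0,20],[0,0,25]],"dr":[[0,0,0],[0,0,0],[0,0,0],[0,0,0],[0,0,0],[0,0,0],[0,0,0],[0,0,0]],"grip":[1,1,1,1,1,1,1,1]}' | egrep 'pos|ft'; python3 -m handwheel '{"delta_pos":[[0,0,20],[5,0,0],[5,0,0],[4,0,0],[2,0,0],[2,0,0],[0,0,0],[0,0,0]],"dr":[[0,0,0],[0,0,0],[0,0,0],[0,0,0],[0,0,0],[0,0,0],[0,0,0],[0,0,0]],"grip":[1,1,1,1,1,1,1,1]}' | egrep 'pos|ft'
for i in 1 2 3; do python3 -m handwheel '{"delta_pos":[[1,0,0],[1,0,0],[0,0,0]],"dr":[[0,0,0],[0,0,0],[0,0,0]],"grip":[1,1,1]}' | egrep 'pos|ft'; done;  python3 - <<'E'
from h import *
C=np.array([547.7,-379.1]);a=np.radians(10.8);F=np.array([[np.cos(a),-np.sin(a)],[np.sin(a),np.cos(a)]])
print(F.T@(np.array(observe()["eef_pos"][:2])*1e3-C))
E
```

```text
eef_pos: [0.3857, -0.3534, 0.0381]
ft_force: [0.1, 0.2, -0.5]
eef_pos: [0.4034, -0.3465, 0.0166]
ft_force: [0.3, -0.6, 0.5]
eef_pos: [0.4044, -0.3459, 0.0162]
ft_force: [-4.1, -1.3, 2.6]
eef_pos: [0.4063, -0.3455, 0.0161]
ft_force: [-5.3, -2.0, 4.5]
eef_pos: [0.4082, -0.3452, 0.0161]
ft_force: [-5.0, -1.5, 4.9]
[-130.68646154   59.45961013]
```

```bash
for i in 1 2 3 ; do python3 -m handwheel '{"delta_pos":[[1,0,0],[1,0,0],[0,0,0]],"dr":[[0,0,0],[0,0,0],[0,0,0]],"grip":[1,1,1]}' | egrep 'pos|ft'; done
```

```text
eef_pos: [0.4083, -0.3451, 0.0161]
ft_force: [-14.6, -1.7, 9.3]
eef_pos: [0.4084, -0.3451, 0.0161]
ft_force: [-23.8, -5.0, 13.8]
eef_pos: [0.4084, -0.345, 0.0161]
ft_force: [-33.3, -6.9, 18.7]
```

Both bars are seated. Now the first fitting, t1.

```bash
cat >> h.py <<'E'
def lean(taz,l): # tool x along the tail azimuth (deg), leaned by l deg (+: tool heads toward tail azimuth)
    return down(taz-90)@R.from_rotvec([0,np.radians(l),0]).as_matrix()
E
python3 -m handwheel '{"delta_pos":[[-12,0,0],[0,0,-35],[0,0,-35],[0,0,-35],[0,0,-35],[0,0,-30],[0,0,0]],"dr":[[0,0,0],[0,0,0],[0,0,0],[0,0,0],[0,0,0],[0,0,0],[0,0,0]],"grip":[-0.2,-0.2,-0.2,-0.2,-0.2,-0.2,-0.2]}'|egrep 'pos|wid'
python3 - <<'E'
from h import *
c=camera("top");print(bars(c)[1:])
h=masks(c)
# tail/nut axis: sum of fitting mask rows
f=((h[...,1]<70)).astype(np.uint8);m=np.zeros_like(f);cv2.fillPoly(m,[np.array([(122,228),(286,256),(281,296),(115,268)])],1);f&=m
for k in cnts(f,300):
    P=plane(c,k.reshape(-1,2),.023)*1e3;l=cv2.fitLine(P.astype(np.float32),cv2.DIST_HUBER,0,.01,.01).ravel();print(rect(c,k,.023),"line az",np.degrees(np.arctan(l[1]/l[0])).round(1))
t=-13
C=np.array([538.1,337.4]);d=np.array([np.cos(np.radians(t)),np.sin(np.radians(t))]);g=C+9.5*d
b=np.array([*g,10])-lean(t,-30)[:,2]*60
plan((g[0],g[1],190,t-90),(*b,lean(t,-30)),(*g,10,lean(t,-30)))
E
```

```text
eef_pos: [0.4051, -0.3486, 0.1932]
gripper_width: 0.0512
[array([ 482.8, -352.5,  117.9,   93.9,   10.9]), array([ 7.335e+02, -3.054e+02,  5.810e+01,  5.760e+01,  3.000e-01])]
[514.  178.9  91.9  46.  -14.2] line az -13.2
[524.6 259.9  92.4  45.6 -14. ] line az -11.5
[538.1 337.4  92.   46.2 -12. ] line az -11.1
at [ 404.1 -347.4  189.9] w 50.8 q [-0.92  0.01  1.9   0.    1.23  0.46] f [-0.1 -0.   0.3]
dr [ 0.008 -0.008  0.416] then mm [-1.400e+01 -6.974e+02 -1.000e-01]
dr [-0.    -0.524  0.   ] then mm [90.  -0.  95.9]
dr [0. 0. 0.] then mm [-0.  0. 60.]
```

```bash
python3 -m handwheel '{"delta_pos":[[0,0,0],[0,0,0],[0,0,0],[0,0,0],[-0.8,-38.7,0],[-0.8,-38.7,0],[-0.8,-38.7,0],[-0.8,-38.7,0]],"dr":[[0.002,-0.002,0.104],[0.002,-0.002,0.104],[0.002,-0.002,0.104],[0.002,-0.002,0.104],[0,0,0],[0,0,0],[0,0,0],[0,0,0]],"grip":[-0.2,-0.2,-0.2,-0.2,-0.2,-0.2,-0.2,-0.2]}' >/dev/null
python3 -m handwheel '{"delta_pos":[[-0.8,-38.7,0],[-0.8,-38.7,0],[-0.8,-38.7,0],[-0.8,-38.7,0],[-0.8,-38.7,0],[-0.8,-38.7,0],[-0.8,-38.7,0],[-0.8,-38.7,0]],"dr":[[0,0,0],[0,0,0],[0,0,0],[0,0,0],[0,0,0],[0,0,0],[0,0,0],[0,0,0]],"grip":[-0.2,-0.2,-0.2,-0.2,-0.2,-0.2,-0.2,-0.2]}' >/dev/null
python3 -m handwheel '{"delta_pos":[[-0.8,-38.7,0],[-0.8,-38.7,0],[-0.8,-38.7,0],[-0.8,-38.7,0],[-0.8,-38.7,0],[-0.8,-38.7,0],[0,0,0],[0,0,0]],"dr":[[0,0,0],[0,0,0],[0,0,0],[0,0,0],[0,0,0],[0,0,0],[0,0,0],[0,0,0]],"grip":[-0.2,-0.2,-0.2,-0.2,-0.2,-0.2,-0.2,-0.2]}' |grep pos
python3 -m handwheel '{"delta_pos":[[0,0,0],[0,0,0],[0,0,0],[0,0,0],[0,0,0],[0,0,0]],"dr":[[0,-0.105,0],[0,-0.105,0],[0,-0.105,0],[0,-0.105,0],[0,-0.104,0],[0,0,0]],"grip":[-0.2,-0.2,-0.2,-0.2,-0.2,-0.2]}' |grep pos
python3 - <<'E'
from h import *
t=-12
C=np.array([538.1,337.4]);d=np.array([np.cos(np.radians(t)),np.sin(np.radians(t))]);g=C+9.5*d
b=np.array([*g,10])-lean(t,-30)[:,2]*60
plan((*b,lean(t,-30)),(*g,10,lean(t,-30)))
E
```

```text
eef_pos: [0.5437, 0.3379, 0.1871]
eef_pos: [0.5457, 0.3336, 0.1858]
at [545.7 333.6 185.8] w 51.2 q [0.27 0.51 1.36 0.25 1.74 2.05] f [ 1.  -0.1 -0.7]
dr [-0.013  0.014 -0.017] then mm [89.  -2.2 91.6]
dr [0. 0. 0.] then mm [-0. -0. 60.]
```

```bash
python3 -m handwheel '{"delta_pos":[[29,-0.7,30],[30,-0.7,31],[30,-0.8,31],[0,0,20],[0,0,25],[0,0,15],[0,0,0],[0,0,0]],"dr":[[-0.013,0.014,-0.017],[0,0,0],[0,0,0],[0,0,0],[0,0,0],[0,0,0],[0,0,0],[0,0,0]],"grip":[-0.2,-0.2,-0.2,-0.2,-0.2,-0.2,-0.2,-0.2]}' |egrep 'pos|ft'
python3 -m handwheel '{"delta_pos":[[0,0,0],[0,0,0],[0,0,0],[0,0,0],[0,0,0],[0,0,0],[0,0,0],[0,0,0]],"dr":[[0,0,0],[0,0,0],[0,0,0],[0,0,0],[0,0,0],[0,0,0],[0,0,0],[0,0,0]],"grip":[1,1,1,1,1,1,1,1]}' 
python3 - <<'E'
from h import *
c=camera("scene");cv2.imwrite("pics/s6.png",cv2.resize(c["img"][220:420,330:560,::-1],None,fx=3,fy=3))
plan()
E
```

```text
eef_pos: [0.5457, 0.3384, 0.0163]
ft_force: [1.7, -0.0, -0.0]
clock: 33.17
eef_pos: [0.5484, 0.3388, 0.0182]
tool_rot: [-2.97, 0.305, 0.778]
ft_force: [2.9, -2.2, 6.3]
gripper_width: 0.0236
gripper_force: 58.4
at [548.4 338.7  18.3] w 24.0 q [0.28 0.72 1.39 0.24 1.49 1.98] f [ 2.1 -1.6  6.1]
```

View pics/s6.png

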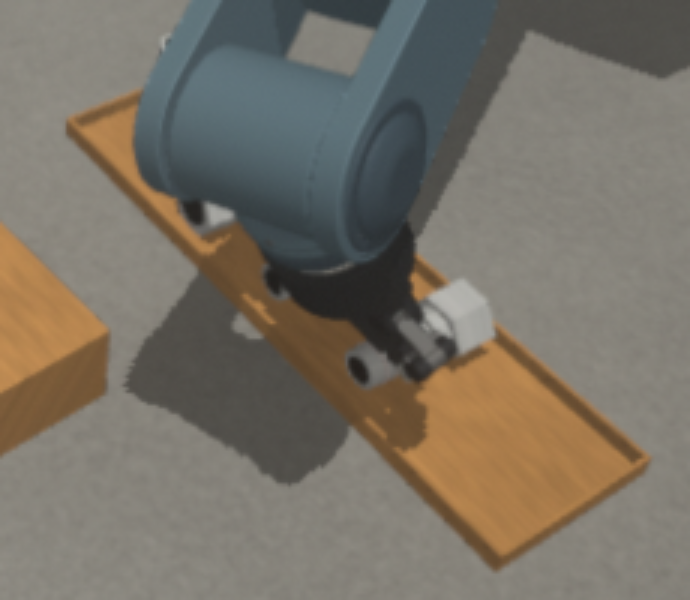

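t1 is gripped mid-tail; in the crop the fingers are at about (425,355) and the nut at (465,315). Lifting and turning.

```bash
python3 -m handwheel '{"delta_pos":[[0,0,-15],[0,0,-30],[0,0,-35],[0,0,-40],[0,0,0],[0,0,0],[0,0,0],[0,0,0]],"dr":[[0,0,0],[0,0,0],[0,0,0],[0,0,0],[0,0.105,0],[0,0.105,0],[0,0.105,0],[0,0.105,0]],"grip":[1,1,1,1,1,1,1,1]}' |egrep 'wid'
python3 -m handwheel '{"delta_pos":[[0,0,0],[0,0,0],[0,0,0],[0,0,0],[0,0,0],[0,0,0],[0,0,0],[0,0,0]],"dr":[[0,0.105,0],[0,0,-0.12],[0,0,-0.12],[0,0,-0.12],[0,0,-0.12],[0,0,-0.12],[0,0,-0.12],[0,0,-0.12]],"grip":[1,1,1,1,1,1,1,1]}' |egrep 'wid'
python3 -m handwheel '{"delta_pos":[[0,0,0],[0,0,0],[0,0,0],[0,0,0],[0,0,0],[0,0,0],[0,0,0],[0,0,0]],"dr":[[0,0,-0.12],[0,0,-0.12],[0,0,-0.12],[0,0,-0.12],[0,0,-0.12],[0,0,-0.12],[0,0,-0.12],[0,0,-0.12]],"grip":[1,1,1,1,1,1,1,1]}' |egrep 'wid'
python3 -m handwheel '{"delta_pos":[[0,0,0],[0,0,0],[0,0,0],[0,0,0],[0,0,0],[0,0,0],[0,0,0],[0,0,0]],"dr":[[0,0,-0.12],[0,0,-0.12],[0,0,-0.12],[0,0,-0.12],[0,0,-0.12],[0,0,-0.12],[0,0,-0.12],[0,0,0]],"grip":[1,1,1,1,1,1,1,1]}' |egrep 'wid|pos'
python3 - <<'E'
from h import *
s=observe();M=R.from_rotvec(s["tool_rot"]).as_matrix();plan((560,300,200,50),(560,300,200,lean(140,66.7)));print(M[:,0].round(3),M[:,2].round(3))
E
```

```text
gripper_width: 0.0239
gripper_width: 0.024
gripper_width: 0.0235
eef_pos: [0.6041, 0.3261, 0.1204]
gripper_width: 0.0239
at [604.1 326.1 120.4] w 23.9 q [ 0.33  0.43  1.53 -0.    1.17 -0.53] f [ 0.8 -0.3 -1.5]
dr [ 0.005  0.005 -0.007] then mm [ 17.  -48.3 -79.6]
dr [-0.     1.164  0.   ] then mm [0. 0. 0.]
[-0.761  0.648 -0.005] [ 0.007  0.001 -1.   ]
```

```bash
python3 -m handwheel '{"delta_pos":[[26,-18,-30],[26,-18,-30],[0,0,0],[0,0,0],[0,0,0],[0,0,0],[0,0,0],[0,0,0]],"dr":[[0,0,0],[0,0,0],[0,0.106,0],[0,0.106,0],[0,0.106,0],[0,0.106,0],[0,0.106,0],[0,0.106,0]],"grip":[1,1,1,1,1,1,1,1]}' |egrep 'wid|pos'
python3 -m handwheel '{"delta_pos":[[0,0,0],[0,0,0],[0,0,0],[0,0,0],[0,0,0],[0,0,0],[0,0,0]],"dr":[[0,0.106,0],[0,0.106,0],[0,0.106,0],[0,0.106,0],[0,0.106,0],[0,0,0],[0,0,0]],"grip":[1,1,1,1,1,1,1]}' |egrep 'wid|pos'
python3 - <<'E'
from h import *
s=observe();M=R.from_rotvec(s["tool_rot"]).as_matrix();plan();print(M[:,0].round(3),M[:,1].round(3),M[:,2].round(3))
c=camera("scene");cv2.imwrite("pics/s7.png",cv2.resize(c["img"][120:420,270:590,::-1],None,fx=2,fy=2))
E
```

```text
eef_pos: [0.5443, 0.332, 0.1783]
gripper_width: 0.024
eef_pos: [0.5436, 0.3318, 0.1757]
gripper_width: 0.024
at [543.6 331.8 175.7] w 24.0 q [ 0.09  0.67  1.38  0.79  1.96 -0.82] f [ 0.1 -0.1 -1.7]
[-0.305  0.259  0.916] [0.651 0.759 0.002] [-0.695  0.597 -0.4  ]
```

View pics/s7.png

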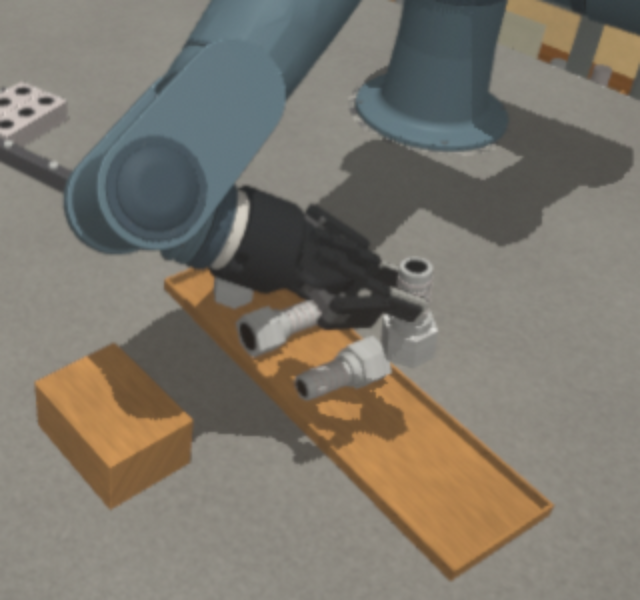

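t1 hangs nut-down; in the crop its tail top is at (415,268) and its nut at (410,340). Lowering it into the lane.

```bash
python3 -m handwheel '{"delta_pos":[[-26,1,13],[-26,1,13],[-26,1,13],[-21,1,12],[0,0,0],[0,0,0]],"dr":[[0,0,0],[0,0,0],[0,0,0],[0,0,0],[0,0,0],[0,0,0]],"grip":[1,1,1,1,1,1]}' |egrep 'wid|pos|ft'
for i in 1 2 3; do python3 -m handwheel '{"delta_pos":[[-1.8,0,0.8],[0,0,0]],"dr":[[0,0,0],[0,0,0]],"grip":[1,1]}' |egrep 'pos|ft';done
```

```text
eef_pos: [0.5408, 0.3412, 0.0669]
ft_force: [-0.6, -0.2, -1.2]
gripper_width: 0.0235
eef_pos: [0.5427, 0.3409, 0.0668]
ft_force: [-0.3, -0.2, -1.5]
eef_pos: [0.542, 0.3406, 0.0635]
ft_force: [-0.4, 0.1, -2.1]
eef_pos: [0.5415, 0.3407, 0.0607]
ft_force: [0.8, -0.3, -0.0]
```

```bash
for i in 1 2 3; do python3 -m handwheel '{"delta_pos":[[-0.9,0,0.4],[0,0,0]],"dr":[[0,0,0],[0,0,0]],"grip":[1,1]}' |egrep 'pos|ft';done
```

```text
eef_pos: [0.5416, 0.3408, 0.0605]
ft_force: [-0.7, 0.0, 4.1]
eef_pos: [0.5416, 0.3409, 0.0604]
ft_force: [-1.2, -0.2, 8.1]
eef_pos: [0.5417, 0.341, 0.0603]
ft_force: [-1.2, -0.1, 10.9]
```

```bash
python3 -m handwheel '{"delta_pos":[[1.5,0,-0.6],[0,0,0],[0,0,0],[0,0,0],[0,0,0],[0,0,0]],"dr":[[0,0,0],[0,0,0],[0,0,0],[0,0,0],[0,0,0],[0,0,0]],"grip":[1,0.25,0.15,0,0,0]}' |egrep 'wid|pos|ft'
python3 -m handwheel '{"delta_pos":[[0,0,-15],[0,0,-25],[0,0,-35],[0,0,-35],[25,0,-25],[25,0,-10],[0,0,0]],"dr":[[0,0,0],[0,0,0],[0,0,0],[0,0,0],[0,0,0],[0,0,0],[0,0,0]],"grip":[0,0,0,-0.2,-0.2,-0.2,-0.2]}' |egrep 'wid|pos|ft'
python3 - <<'E'
from h import *
c=camera("scene");cv2.imwrite("pics/s8.png",cv2.resize(c["img"][120:420,270:590,::-1],None,fx=2,fy=2))
t=-12.8
C=np.array([524.6,259.9]);d=np.array([np.cos(np.radians(t)),np.sin(np.radians(t))]);g=C+9.5*d
b=np.array([*g,10])-lean(t,-30)[:,2]*70
plan((600,300,170,50),(600,300,170,t-90),(600,300,170,lean(t,-30)),(*b,lean(t,-30)),(*g,10,lean(t,-30)))
E
```

```text
eef_pos: [0.541, 0.3407, 0.0586]
ft_force: [1.1, -0.2, -0.5]
gripper_width: 0.0426
eef_pos: [0.6308, 0.2652, 0.1697]
ft_force: [0.7, -0.1, 1.1]
gripper_width: 0.0511
at [629.5 265.7 167. ] w 51.0 q [ 0.    0.83  1.15  0.75  2.06 -0.83] f [ 0.6 -1.  -0.1]
dr [ 0.017 -1.154 -0.002] then mm [44.7  7.3 -3. ]
dr [0.    0.    2.667] then mm [0. 0. 0.]
dr [-0.    -0.524  0.   ] then mm [0. 0. 0.]
dr [0. 0. 0.] then mm [32.2 55.8 96.1]
dr [0. 0. 0.] then mm [ 0. -0. 70.]
```

View pics/s8.png

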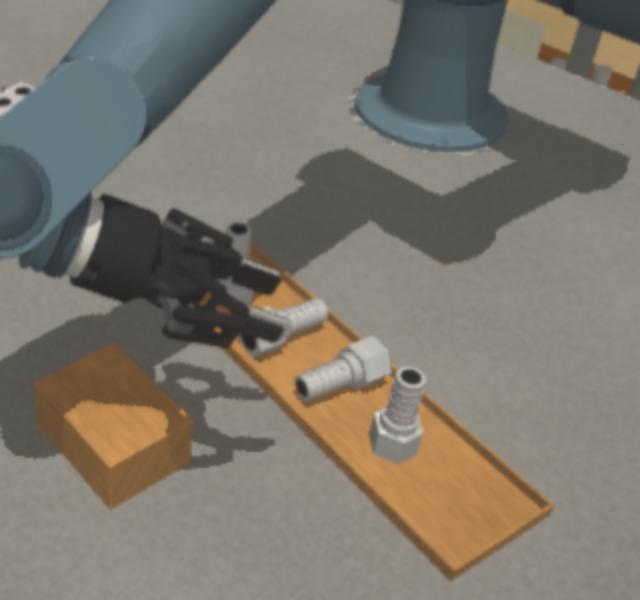

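t1 stands; in the crop its tail top is at (410,376) and its nut at (397,440). Next is t2.

```bash
python3 -m handwheel '{"delta_pos":[[0,0,-10],[0,0,-10],[0,0,0],[0,0,0],[0,0,0],[0,0,0],[0,0,0],[0,0,0]],"dr":[[0,-0.116,0],[0,-0.116,0],[0,-0.116,0],[0,-0.116,0],[0,-0.116,0],[0,-0.116,0],[0,-0.116,0],[0,-0.116,0]],"grip":[-0.2,-0.2,-0.2,-0.2,-0.2,-0.2,-0.2,-0.2]}' |grep pos
python3 -m handwheel '{"delta_pos":[[0,0,0],[0,0,0],[0,0,0],[0,0,0],[0,0,0],[0,0,0],[0,0,0],[0,0,0]],"dr":[[0,-0.116,0],[0,-0.116,0],[0,0,0.121],[0,0,0.121],[0,0,0.121],[0,0,0.121],[0,0,0.121],[0,0,0.121]],"grip":[-0.2,-0.2,-0.2,-0.2,-0.2,-0.2,-0.2,-0.2]}' |grep pos
python3 -m handwheel '{"delta_pos":[[0,0,0],[0,0,0],[0,0,0],[0,0,0],[0,0,0],[0,0,0],[0,0,0],[0,0,0]],"dr":[[0,0,0.121],[0,0,0.121],[0,0,0.121],[0,0,0.121],[0,0,0.121],[0,0,0.121],[0,0,0.121],[0,0,0.121]],"grip":[-0.2,-0.2,-0.2,-0.2,-0.2,-0.2,-0.2,-0.2]}' |grep pos
python3 -m handwheel '{"delta_pos":[[0,0,0],[0,0,0],[0,0,0],[0,0,0],[0,0,0],[0,0,0],[0,0,0],[0,0,0]],"dr":[[0,0,0.121],[0,0,0.121],[0,0,0.121],[0,0,0.121],[0,0,0.121],[0,0,0.121],[0,0,0.121],[0,0,0.121]],"grip":[-0.2,-0.2,-0.2,-0.2,-0.2,-0.2,-0.2,-0.2]}' |grep pos
python3 -m handwheel '{"delta_pos":[[0,0,0],[0,0,0],[0,0,0],[0,0,0],[0,0,0],[0,0,0],[0,0,0]],"dr":[[0,-0.105,0],[0,-0.105,0],[0,-0.105,0],[0,-0.105,0],[0,-0.104,0],[0,0,0],[0,0,0]],"grip":[-0.2,-0.2,-0.2,-0.2,-0.2,-0.2,-0.2]}' |grep pos
python3 - <<'E'
from h import *
t=-12.8
C=np.array([524.6,259.9]);d=np.array([np.cos(np.radians(t)),np.sin(np.radians(t))]);g=C+9.5*d
b=np.array([*g,10])-lean(t,-30)[:,2]*70
plan((*b,lean(t,-30)),(*g,10,lean(t,-30)))
E
```

```text
eef_pos: [0.6405, 0.2546, 0.1717]
eef_pos: [0.6396, 0.2549, 0.1705]
eef_pos: [0.6397, 0.2548, 0.1705]
eef_pos: [0.6397, 0.2548, 0.1705]
eef_pos: [0.64, 0.2544, 0.1691]
at [640.  254.4 169.1] w 51.3 q [0.14 0.66 1.18 0.19 1.79 1.94] f [-0.5 -0.1  0.1]
dr [-0.006 -0.001 -0.002] then mm [-10.8  20.3 119.9]
dr [0. 0. 0.] then mm [ 0. -0. 70.]
```

```bash
python3 -m handwheel '{"delta_pos":[[-3.6,6.8,35],[-3.6,6.8,35],[-3.6,6.7,35],[0,0,15],[0,0,25],[0,0,30],[0,0,9],[0,0,0]],"dr":[[0,0,0],[0,0,0],[0,0,0],[0,0,0],[0,0,0],[0,0,0],[0,0,0],[0,0,0]],"grip":[-0.2,-0.2,-0.2,-0.2,-0.2,-0.2,-0.2,-0.2]}' |egrep 'pos|ft'
python3 - <<'E'
from h import *
t=-12.8
C=np.array([524.6,259.9]);d=np.array([np.cos(np.radians(t)),np.sin(np.radians(t))]);g=C+9.5*d
plan((*g,10,lean(t,-30)))
E
```

```text
eef_pos: [0.534, 0.2593, 0.0157]
ft_force: [-0.0, -0.4, 0.4]
at [534.  259.3  15.7] w 51.3 q [0.17 0.65 1.52 0.2  1.47 1.9 ] f [-0.  -0.4  0.4]
dr [-0.004  0.002 -0.   ] then mm [3.  1.5 4.9]
```

```bash
python3 -m handwheel '{"delta_pos":[[3,1.5,5],[0,0,0],[0,0,0],[0,0,0],[0,0,0],[0,0,0],[0,0,0],[0,0,0]],"dr":[[0,0,0],[0,0,0],[0,0,0],[0,0,0],[0,0,0],[0,0,0],[0,0,0],[0,0,0]],"grip":[-0.2,1,1,1,1,1,1,1]}' 
python3 -m handwheel '{"delta_pos":[[0,0,-12],[0,0,-30],[0,0,-40],[0,0,-40],[0,0,0],[0,0,0],[0,0,0],[0,0,0]],"dr":[[0,0,0],[0,0,0],[0,0,0],[0,0,0],[0,0.105,0],[0,0.105,0],[0,0.105,0],[0,0.105,0]],"grip":[1,1,1,1,1,1,1,1]}' |egrep 'wid|ft'
python3 -m handwheel '{"delta_pos":[[0,0,0],[0,0,0],[0,0,0],[0,0,0],[0,0,0],[0,0,0],[0,0,0],[0,0,0]],"dr":[[0,0.105,0],[0,0,-0.12],[0,0,-0.12],[0,0,-0.12],[0,0,-0.12],[0,0,-0.12],[0,0,-0.12],[0,0,-0.12]],"grip":[1,1,1,1,1,1,1,1]}' |egrep 'wid'
python3 -m handwheel '{"delta_pos":[[0,0,0],[0,0,0],[0,0,0],[0,0,0],[0,0,0],[0,0,0],[0,0,0],[0,0,0]],"dr":[[0,0,-0.12],[0,0,-0.12],[0,0,-0.12],[0,0,-0.12],[0,0,-0.12],[0,0,-0.12],[0,0,-0.12],[0,0,-0.12]],"grip":[1,1,1,1,1,1,1,1]}' |egrep 'wid'
python3 -m handwheel '{"delta_pos":[[0,0,0],[0,0,0],[0,0,0],[0,0,0],[0,0,0],[0,0,0],[0,0,0],[0,0,0]],"dr":[[0,0,-0.12],[0,0,-0.12],[0,0,-0.12],[0,0,-0.12],[0,0,-0.12],[0,0,-0.12],[0,0,-0.12],[0,0,0]],"grip":[1,1,1,1,1,1,1,1]}' |egrep 'wid|pos|ft'
python3 - <<'E'
from h import *
s=observe();T=np.array([527.7,259.2])+0*np.array([.153,.988]);plan((*T,180,50),(*T,180,lean(140,66.7)),(*T,64,lean(140,66.7)))
E
```

```text
clock: 44.4
eef_pos: [0.539, 0.2576, 0.0129]
tool_rot: [-2.957, 0.336, 0.782]
ft_force: [4.6, -1.5, 6.1]
gripper_width: 0.0244
gripper_force: 58.9
ft_force: [-0.7, 0.0, -2.5]
gripper_width: 0.0242
gripper_width: 0.0236
gripper_width: 0.0243
eef_pos: [0.5952, 0.2431, 0.1164]
ft_force: [-0.5, 0.2, -2.5]
gripper_width: 0.0242
at [595.2 243.1 116.4] w 24.2 q [ 0.21  0.35  1.65  0.    1.14 -0.63] f [-0.5  0.2 -2.5]
dr [ 0.004 -0.001 -0.029] then mm [ 62.  -31.  -63.6]
dr [-0.     1.164  0.   ] then mm [0. 0. 0.]
dr [0. 0. 0.] then mm [-106.5    0.    45.9]
```

```bash
python3 -m handwheel '{"delta_pos":[[34,-15.5,-32],[34,-15.5,-32],[0,0,0],[0,0,0],[0,0,0],[0,0,0],[0,0,0],[0,0,0]],"dr":[[0,0,-0.029],[0,0,0],[0,0.106,0],[0,0.106,0],[0,0.106,0],[0,0.106,0],[0,0.106,0],[0,0.106,0]],"grip":[1,1,1,1,1,1,1,1]}' |egrep 'wid|pos'
python3 -m handwheel '{"delta_pos":[[0,0,0],[0,0,0],[0,0,0],[0,0,0],[0,0,0],[0,0,0],[0,0,0]],"dr":[[0,0.106,0],[0,0.106,0],[0,0.106,0],[0,0.106,0],[0,0.106,0],[0,0,0],[0,0,0]],"grip":[1,1,1,1,1,1,1]}' |egrep 'wid|pos'
python3 - <<'E'
from h import *
s=observe();M=R.from_rotvec(s["tool_rot"]).as_matrix();plan((523,264,70,M),(523,264,63,M));print(M.round(2).tolist())
E
```

```text
eef_pos: [0.5354, 0.2606, 0.1718]
gripper_width: 0.0241
eef_pos: [0.5348, 0.2606, 0.1695]
gripper_width: 0.0243
at [534.8 260.6 169.5] w 24.3 q [-0.    0.64  1.45  0.71  2.   -0.91] f [-0.7  0.5 -2.5]
dr [0. 0. 0.] then mm [-87.   -5.2  49.6]
dr [0. 0. 0.] then mm [-6.4 -0.   2.8]
[[-0.3, 0.65, -0.7], [0.25, 0.76, 0.59], [0.92, 0.0, -0.39]]
```

```bash
python3 -m handwheel '{"delta_pos":[[-29,-1.8,16],[-29,-1.7,17],[-29,-1.7,16],[0,0,0],[0,0,0]],"dr":[[0,0,0],[0,0,0],[0,0,0],[0,0,0],[0,0,0]],"grip":[1,1,1,1,1]}' |egrep 'wid|pos|ft'
for i in 1 2 3 4; do python3 -m handwheel '{"delta_pos":[[-1.8,0,0.8],[0,0,0]],"dr":[[0,0,0],[0,0,0]],"grip":[1,1]}' |egrep 'pos|ft';done
```

```text
eef_pos: [0.5234, 0.2648, 0.0724]
ft_force: [0.9, -0.8, -1.4]
gripper_width: 0.0239
eef_pos: [0.5258, 0.2645, 0.0726]
ft_force: [0.0, -0.0, -1.4]
eef_pos: [0.525, 0.2644, 0.0694]
ft_force: [-0.4, 0.5, -2.0]
eef_pos: [0.5243, 0.2644, 0.0663]
ft_force: [-0.3, -0.1, -3.1]
eef_pos: [0.5243, 0.2645, 0.0659]
ft_force: [-1.2, -1.0, 5.5]
```

```bash
python3 -m handwheel '{"delta_pos":[[1,0,-0.4],[0,0,0],[0,0,0],[0,0,0],[0,0,0],[0,0,0]],"dr":[[0,0,0],[0,0,0],[0,0,0],[0,0,0],[0,0,0],[0,0,0]],"grip":[1,0.25,0.15,0,0,0]}' |egrep 'wid|pos|ft'
python3 -m handwheel '{"delta_pos":[[0,0,-15],[0,0,-25],[0,0,-35],[0,0,-35],[25,0,-25],[25,0,-10],[0,0,0],[0,0,0]],"dr":[[0,0,0],[0,0,0],[0,0,0],[0,0,0],[0,0,0],[0,0,0],[0,-0.116,0],[0,-0.116,0]],"grip":[0,0,0,0,-0.2,-0.2,-0.2,-0.2]}' |egrep 'wid|pos|ft'
python3 -m handwheel '{"delta_pos":[[0,0,0],[0,0,0],[0,0,0],[0,0,0],[0,0,0],[0,0,0],[0,0,0],[0,0,0]],"dr":[[0,-0.116,0],[0,-0.116,0],[0,-0.116,0],[0,-0.116,0],[0,-0.116,0],[0,-0.116,0],[0,-0.116,0],[0,-0.116,0]],"grip":[-0.2,-0.2,-0.2,-0.2,-0.2,-0.2,-0.2,-0.2]}' |grep pos
python3 -m handwheel '{"delta_pos":[[0,0,0],[0,0,0],[0,0,0],[0,0,0],[0,0,0],[0,0,0]],"dr":[[0,0,-0.116],[0,0,-0.116],[0,0,-0.116],[0,0,-0.116],[0,0,0],[0,0,0]],"grip":[-0.2,-0.2,-0.2,-0.2,-0.2,-0.2]}' |grep pos
python3 - <<'E'
from h import *
t=166.8
C=np.array([514,178.9]);d=np.array([np.cos(np.radians(t)),np.sin(np.radians(t))]);g=C+9.5*d
b=np.array([*g,9])-lean(t,-30)[:,2]*70
plan((*b,lean(t,-30)),(*g,9,lean(t,-30)))
c=camera("scene");cv2.imwrite("pics/s9.png",cv2.resize(c["img"][120:420,270:590,::-1],None,fx=2,fy=2))
E
```

```text
eef_pos: [0.524, 0.2645, 0.0651]
ft_force: [0.4, -0.6, -0.3]
gripper_width: 0.0427
eef_pos: [0.6127, 0.1887, 0.1696]
ft_force: [-0.7, 0.2, 0.8]
gripper_width: 0.0515
eef_pos: [0.6118, 0.1902, 0.1705]
eef_pos: [0.611, 0.1904, 0.169]
at [611.  190.4 169. ] w 51.2 q [ 0.12  0.28  1.63  0.01  1.23 -1.21] f [ 0.   1.2 -0.2]
dr [ 0.006 -0.525 -0.011] then mm [167.7 -33.3  17.9]
dr [0. 0. 0.] then mm [-0.  0. 70.]
```

View pics/s9.png

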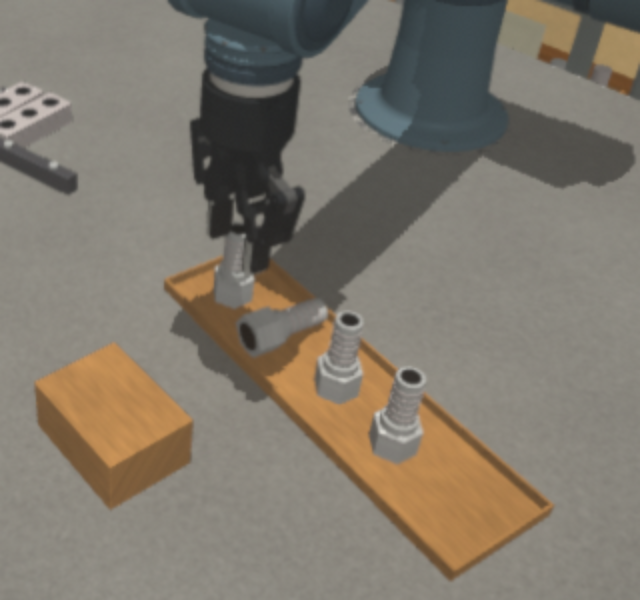

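t2 stands too, with its tail top at (348,320) in the crop. Next is t3.

```bash
python3 -m handwheel '{"delta_pos":[[0,0,0],[0,0,0],[0,0,0],[0,0,0],[0,0,0],[33.5,-6.6,3.6],[33.5,-6.6,3.6],[33.5,-6.6,3.6]],"dr":[[0,-0.105,0],[0,-0.105,0],[0,-0.105,0],[0,-0.105,0],[0,-0.105,0],[0,0,-0.011],[0,0,0],[0,0,0]],"grip":[-0.2,-0.2,-0.2,-0.2,-0.2,-0.2,-0.2,-0.2]}' |egrep 'pos|ft'
python3 -m handwheel '{"delta_pos":[[33.5,-6.6,3.6],[33.5,-6.6,3.6],[0,0,0],[0,0,15],[0,0,25],[0,0,25],[0,0,0],[0,0,0]],"dr":[[0,0,0],[0,0,0],[0,0,0],[0,0,0],[0,0,0],[0,0,0],[0,0,0],[0,0,0]],"grip":[-0.2,-0.2,-0.2,-0.2,-0.2,-0.2,-0.2,-0.2]}' |egrep 'pos|ft'
python3 - <<'E'
from h import *
t=166.8
C=np.array([514,178.9]);d=np.array([np.cos(np.radians(t)),np.sin(np.radians(t))]);g=C+9.5*d
plan((*g,10,lean(t,-30)))
E
```

```text
eef_pos: [0.5256, 0.1903, 0.1086]
ft_force: [0.2, 0.7, 0.4]
eef_pos: [0.5022, 0.1822, 0.0119]
ft_force: [0.2, -0.0, -0.1]
at [502.2 182.2  11.9] w 51.5 q [ 0.24  0.17  2.2  -0.67  0.37 -0.51] f [ 0.2 -0.  -0.1]
dr [ 0.003 -0.002  0.   ] then mm [-1.4 -0.5  3.1]
```

```bash
python3 -m handwheel '{"delta_pos":[[-1.4,-0.5,2],[0,0,0],[0,0,0],[0,0,0],[0,0,0],[0,0,0],[0,0,0],[0,0,0]],"dr":[[0,0,0],[0,0,0],[0,0,0],[0,0,0],[0,0,0],[0,0,0],[0,0,0],[0,0,0]],"grip":[-0.2,1,1,1,1,1,1,1]}' 
python3 -m handwheel '{"delta_pos":[[0,0,-12],[15,0,-27],[15,0,-27],[0,0,0],[0,0,0],[0,0,0],[0,0,0],[0,0,0]],"dr":[[0,0,0],[0,0,0],[0,0,0],[0,0.105,0],[0,0.105,0],[0,0.105,0],[0,0.105,0],[0,0.105,0]],"grip":[1,1,1,1,1,1,1,1]}' |egrep 'wid|ft'
python3 -m handwheel '{"delta_pos":[[0,0,-40],[0,0,-40],[0,0,0],[0,0,0],[0,0,0],[0,0,0],[0,0,0],[0,0,0]],"dr":[[0,0,0],[0,0,0],[0,0,0.117],[0,0,0.117],[0,0,0.117],[0,0,0.117],[0,0,0],[0,0,0]],"grip":[1,1,1,1,1,1,1,1]}' |egrep 'wid|pos|ft'
python3 - <<'E'
from h import *
T=np.array([527.7,259.2])-80*np.array([.153,.988])+[-5,4.5];print(T);plan((*T,180,50),(*T,180,lean(140,66.7)),(*T,64,lean(140,66.7)))
E
```

```text
clock: 53.78
eef_pos: [0.5048, 0.1821, 0.0131]
tool_rot: [0.297, 2.601, -0.075]
ft_force: [-5.0, -0.7, 6.6]
gripper_width: 0.0238
gripper_force: 58.6
ft_force: [0.6, -1.2, -2.5]
gripper_width: 0.0242
eef_pos: [0.4451, 0.1946, 0.1336]
ft_force: [0.3, 0.3, -2.2]
gripper_width: 0.0241
[510.46 184.66]
at [445.1 194.6 133.6] w 24.1 q [ 0.18 -0.04  2.05 -0.01  1.11 -0.69] f [ 0.3  0.3 -2.2]
dr [0.008 0.013 0.005] then mm [-56.4  34.4 -46.4]
dr [-0.     1.164  0.   ] then mm [0. 0. 0.]
dr [0. 0. 0.] then mm [-106.5    0.    45.9]
```

```bash
python3 -m handwheel '{"delta_pos":[[-28,17,-23],[-28,17,-23],[0,0,0],[0,0,0],[0,0,0],[0,0,0],[0,0,0],[0,0,0]],"dr":[[0.008,0.013,0.005],[0,0,0],[0,0.106,0],[0,0.106,0],[0,0.106,0],[0,0.106,0],[0,0.106,0],[0,0.106,0]],"grip":[1,1,1,1,1,1,1,1]}' |egrep 'wid|pos'
python3 -m handwheel '{"delta_pos":[[0,0,0],[0,0,0],[0,0,0],[0,0,0],[0,0,0],[0,0,0],[0,0,0]],"dr":[[0,0.106,0],[0,0.106,0],[0,0.106,0],[0,0.106,0],[0,0.106,0],[0,0,0],[0,0,0]],"grip":[1,1,1,1,1,1,1]}' |egrep 'wid|pos'
python3 - <<'E'
from h import *
s=observe();M=R.from_rotvec(s["tool_rot"]).as_matrix();plan((510.5,184.7,72,M),(510.5,184.7,64,M));print(M.round(2).tolist())
c=camera("scene");cv2.imwrite("pics/s10.png",cv2.resize(c["img"][120:420,270:590,::-1],None,fx=2,fy=2))
E
```

```text
eef_pos: [0.5106, 0.1843, 0.1807]
gripper_width: 0.0242
eef_pos: [0.5098, 0.1844, 0.1787]
gripper_width: 0.0243
at [509.8 184.4 178.7] w 24.3 q [-0.12  0.57  1.54  0.61  2.04 -1.01] f [-0.8 -0.5 -1.7]
dr [0. 0. 0.] then mm [-98.1   0.7  41.8]
dr [0. 0. 0.] then mm [-7.3  0.   3.2]
[[-0.3, 0.65, -0.7], [0.26, 0.76, 0.59], [0.92, -0.0, -0.4]]
```

View pics/s10.png

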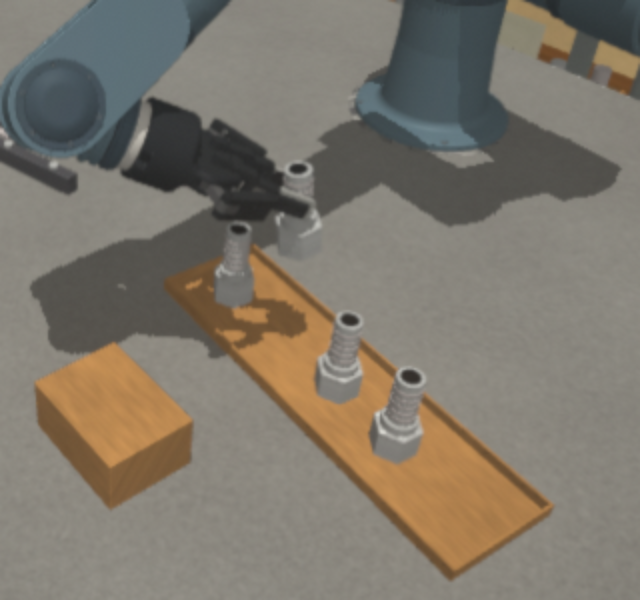

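t3 is held upright at about (300,210) in the crop and hangs clear. Lowering it.

```bash
python3 -m handwheel '{"delta_pos":[[-25,0.2,10],[-25,0.2,11],[-25,0.2,11],[-22,0,9],[0,0,0],[0,0,0]],"dr":[[0,0,0],[0,0,0],[0,0,0],[0,0,0],[0,0,0],[0,0,0]],"grip":[1,1,1,1,1,1]}' |egrep 'wid|pos|ft'
for i in 1 2 3 4 5; do python3 -m handwheel '{"delta_pos":[[-1.4,0,0.6],[0,0,0]],"dr":[[0,0,0],[0,0,0]],"grip":[1,1]}' |egrep 'pos|ft';done
```

```text
eef_pos: [0.5106, 0.1851, 0.0757]
ft_force: [0.4, 0.0, -2.1]
gripper_width: 0.0245
eef_pos: [0.5121, 0.1847, 0.0754]
ft_force: [-0.1, 0.2, -1.4]
eef_pos: [0.5114, 0.1846, 0.0728]
ft_force: [-0.7, 0.2, -2.0]
eef_pos: [0.5109, 0.1846, 0.0704]
ft_force: [0.2, -0.9, -2.8]
eef_pos: [0.5107, 0.1846, 0.0685]
ft_force: [-1.1, -0.8, -2.7]
eef_pos: [0.5107, 0.1846, 0.067]
ft_force: [-0.4, 0.2, -2.1]
```

```bash
for i in 1 2 3; do python3 -m handwheel '{"delta_pos":[[-1,0,0.5],[0,0,0]],"dr":[[0,0,0],[0,0,0]],"grip":[1,1]}' |egrep 'pos|ft';done
```

```text
eef_pos: [0.5107, 0.1847, 0.0659]
ft_force: [0.1, -0.2, -2.7]
eef_pos: [0.5106, 0.1847, 0.0649]
ft_force: [-0.6, 0.2, -2.1]
eef_pos: [0.5106, 0.1848, 0.0638]
ft_force: [0.6, -1.1, -3.0]
```

```bash
for i in 1 2 3 4; do python3 -m handwheel '{"delta_pos":[[-1.1,0,0.5],[0,0,0]],"dr":[[0,0,0],[0,0,0]],"grip":[1,1]}' |egrep 'pos|ft';done
```

```text
eef_pos: [0.5106, 0.1848, 0.0625]
ft_force: [-0.6, -0.0, -2.4]
eef_pos: [0.5105, 0.1848, 0.0613]
ft_force: [-0.1, -0.0, -2.0]
eef_pos: [0.5105, 0.1848, 0.0601]
ft_force: [-0.9, -0.3, -2.1]
eef_pos: [0.5106, 0.1849, 0.0595]
ft_force: [0.2, -0.1, 0.1]
```

Contact. Release, retreat, and swing clear of both camera views.

```bash
python3 -m handwheel '{"delta_pos":[[-0.5,0,0.2],[0,0,0],[0,0,0],[0,0,0],[0,0,0],[0,0,0]],"dr":[[0,0,0],[0,0,0],[0,0,0],[0,0,0],[0,0,0],[0,0,0]],"grip":[1,0.25,0.15,0,0,0]}' |egrep 'wid|pos|ft'
python3 -m handwheel '{"delta_pos":[[0,0,-15],[0,0,-25],[0,0,-35],[0,0,-35],[30,0,-15],[35,0,0],[0,0,0],[0,0,0]],"dr":[[0,0,0],[0,0,0],[0,0,0],[0,0,0],[0,0,0],[0,0,0],[0,-0.116,0],[0,-0.116,0]],"grip":[0,0,0,0,0,0,0,0]}' |egrep 'wid|pos|ft'
python3 -m handwheel '{"delta_pos":[[0,0,0],[0,0,0],[0,0,0],[0,0,0],[0,0,0],[0,0,0],[0,0,0],[0,0,0]],"dr":[[0,-0.116,0],[0,-0.116,0],[0,-0.116,0],[0,-0.116,0],[0,-0.116,0],[0,-0.116,0],[0,-0.116,0],[0,-0.116,0]],"grip":[0,0,0,0,0,0,0,0]}' |grep pos
python3 -m handwheel '{"delta_pos":[[0,0,-40],[30,-20,-20],[30,-20,0],[30,-20,0],[0,0,0]],"dr":[[0,0,0],[0,0,0],[0,0,0],[0,0,0],[0,0,0]],"grip":[0,0,0,0,0]}' |grep pos
python3 - <<'E'
from h import *
c=camera("top");print(bars(c));cv2.imwrite("pics/t11.png",c["img"][:,:,::-1])
c=camera("scene");cv2.imwrite("pics/s11.png",c["img"][:,:,::-1]);plan()
E
```

```text
eef_pos: [0.5107, 0.1849, 0.0585]
ft_force: [-0.4, 1.0, 0.4]
gripper_width: 0.0427
eef_pos: [0.5798, 0.1265, 0.1682]
ft_force: [-0.3, 1.4, -0.5]
gripper_width: 0.0426
eef_pos: [0.5793, 0.1272, 0.1687]
eef_pos: [0.4656, 0.1403, 0.2264]
[array([181. , 584.3, 202.8, 141.3,  17.6]), array([ 482.2, -351.9,  123. ,  100.7,    7.3]), array([ 731.7, -304.8,   58.8,   58.5,   45.8])]
at [470.5 139.5 228.1] w 42.8 q [ 0.06 -0.13  1.96  0.    1.32 -0.82] f [ 0.2 -0.5 -0.2]
```

View pics/t11.png

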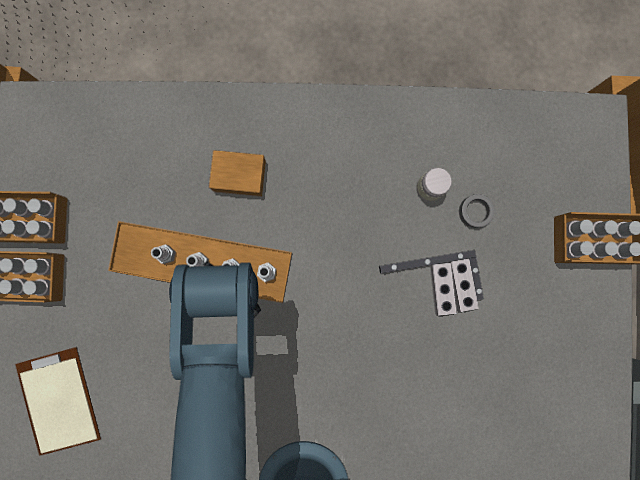

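View pics/s11.png

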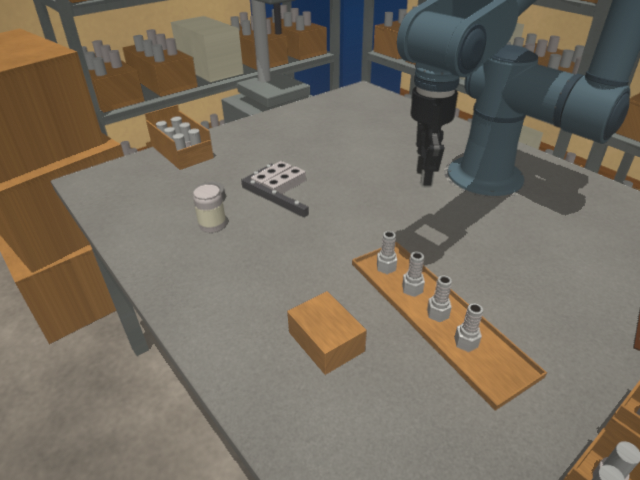

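All four fittings stand in the tray: (388,250), (415,272), (440,298) and (470,328) in the scene view. The bar row in the top view, around (455,287), looks disturbed at its outer bar. I'll measure it from the ports.

```bash
cat >> h.py <<'E'
def ports():
    c=camera("top");h=masks(c);m=((h[...,2]>170)&(h[...,1]<40)).astype(np.uint8);m[:,:400]=0;m[:,495:]=0;m[:240]=0;m[330:]=0
    C=np.array([547.7,-379.1]);a=np.radians(10.8);F=np.array([[np.cos(a),-np.sin(a)],[np.sin(a),np.cos(a)]])
    k,hi=cv2.findContours(m,cv2.RETR_CCOMP,cv2.CHAIN_APPROX_NONE);P=[]
    for q,i in zip(k,hi[0]):
        if i[3]>=0 and 6<cv2.contourArea(q)<200:
            M=cv2.moments(q);P.append(F.T@(plane(c,[M["m10"]/M["m00"],M["m01"]/M["m00"]],.032)[0]*1e3-C))
    P=np.array(P);print("ports in fixture mm",P[np.lexsort((P[:,0],(P[:,1]/30).round()))].round(1).tolist())
    for q,i in zip(k,hi[0]):
        if i[3]<0 and cv2.contourArea(q)>100: print("area",cv2.contourArea(q),[(F.T@(v*1e3-C)).round(1).tolist() for v in plane(c,cv2.boxPoints(cv2.minAreaRect(q)),.032)])
E
python3 -c "
from h import *
ports()"
```

```text
ports in fixture mm [[-99.0, 19.7], [-58.7, 19.9], [-18.1, 20.5], [-99.7, 72.1], [-59.7, 69.6], [-19.5, 66.7]]
area 818.5 [[1.2, 86.0], [-1.7, 43.5], [-120.2, 52.8], [-117.2, 95.1]]
area 843.0 [[0.8, 42.5], [1.6, -0.7], [-117.8, -1.9], [-118.4, 41.1]]
```

Bar 2 was knocked: it is about 0.067 rad off and 6 mm out. I'll push it home again.

```bash
python3 -m handwheel '{"delta_pos":[[0,0,0],[0,0,0],[0,0,0],[0,0,0],[0,0,0],[0,0,0],[0,0,0],[0,0,0]],"dr":[[0,0,0.12],[0,0,0.12],[0,0,0.12],[0,0,0.12],[0,0,0.12],[0,0,0.12],[0,0,0.12],[0,0,0.12]],"grip":[1,1,1,1,1,1,1,1]}' |grep pos
python3 -m handwheel '{"delta_pos":[[0,0,0],[0,0,0],[0,0,0],[0,0,0],[0,0,0],[0,0,0],[0,0,0],[0,0,0]],"dr":[[0,0,0.12],[0,0,0.12],[0,0,0.12],[0,0,0.12],[0,0,0.12],[0,0,0.12],[0,0,0.12],[0,0,0.12]],"grip":[1,1,1,1,1,1,1,1]}' |grep pos
python3 -m handwheel '{"delta_pos":[[0,0,0],[0,0,0],[0,0,0],[0,0,0],[0,0,0]],"dr":[[0,0,0.12],[0,0,0.12],[0,0,0.09],[0,0,0],[0,0,0]],"grip":[1,1,1,1,1]}' |grep pos
python3 - <<'E'
from h import *
C=np.array([547.7,-379.1]);a=np.radians(10.8);F=np.array([[np.cos(a),-np.sin(a)],[np.sin(a),np.cos(a)]])
x,y=C+F@[-80,122]
plan((x,y,120,-79.2),(x,y,15,-79.2))
E
```

```text
eef_pos: [0.473, 0.139, 0.2283]
eef_pos: [0.4731, 0.139, 0.2283]
eef_pos: [0.4726, 0.1391, 0.2282]
at [472.6 139.1 228.2] w -0.4 q [ 0.05 -0.13  1.95  0.    1.32  1.43] f [-0.2 -0.6  0.6]
dr [-0.004  0.003  0.004] then mm [-103.3  401.1  108.2]
dr [0. 0. 0.] then mm [  0.   0. 105.]
```

```bash
python3 -m handwheel '{"delta_pos":[[-9,36,9],[-9,36,9],[-9,36,9],[-9,36,9],[-9,36,9],[-9,36,9],[-9,36,9],[-9,36,9]],"dr":[[0,0,0],[0,0,0],[0,0,0],[0,0,0],[0,0,0],[0,0,0],[0,0,0],[0,0,0]],"grip":[1,1,1,1,1,1,1,1]}' |grep pos
python3 -m handwheel '{"delta_pos":[[-9,37,9],[-9,37,9],[-9,38,15],[0,0,0],[0,0,0]],"dr":[[0,0,0],[0,0,0],[0,0,0],[0,0,0],[0,0,0]],"grip":[1,1,1,1,1]}' |grep pos
python3 - <<'E'
from h import *
C=np.array([547.7,-379.1]);a=np.radians(10.8);F=np.array([[np.cos(a),-np.sin(a)],[np.sin(a),np.cos(a)]])
x,y=C+F@[-80,122]
plan((x,y,15,-79.2))
E
```

```text
eef_pos: [0.4551, -0.1592, 0.1551]
eef_pos: [0.449, -0.2735, 0.1209]
at [ 449.  -273.5  120.9] w -0.4 q [-0.76  0.09  1.95 -0.    1.11  0.62] f [0.3 0.3 0.5]
dr [-0.006  0.005  0.   ] then mm [ -2.9   0.2 105.9]
```

```bash
python3 -m handwheel '{"delta_pos":[[-3,0,35],[0,0,35],[0,0,35],[0,0,0],[0,5,0],[0,5,0],[0,4,0],[0,0,0]],"dr":[[-0.006,0.005,0],[0,0,0],[0,0,0],[0,0,0],[0,0,0],[0,0,0],[0,0,0],[0,0,0]],"grip":[1,1,1,1,1,1,1,1]}' |egrep 'pos|ft'
for i in 1 2 3 4 5; do python3 -m handwheel '{"delta_pos":[[0,1,0],[0,1,0],[0,0,0]],"dr":[[0,0,0],[0,0,0],[0,0,0]],"grip":[1,1,1]}' | egrep 'pos|ft'; done
```

```text
eef_pos: [0.4512, -0.2883, 0.0199]
ft_force: [-0.5, 0.9, -0.1]
eef_pos: [0.45, -0.2883, 0.0177]
ft_force: [-0.1, 0.2, 0.3]
eef_pos: [0.4498, -0.2893, 0.017]
ft_force: [-0.2, 5.1, 2.9]
eef_pos: [0.4499, -0.2914, 0.0167]
ft_force: [-2.6, 4.2, 3.5]
eef_pos: [0.4502, -0.2935, 0.0166]
ft_force: [-2.4, 3.3, 2.8]
eef_pos: [0.4503, -0.2944, 0.0166]
ft_force: [-3.3, 9.2, 5.8]
```

```bash
for i in 1 2 3 4; do python3 -m handwheel '{"delta_pos":[[0,1,0],[0,1,0],[0,0,0]],"dr":[[0,0,0],[0,0,0],[0,0,0]],"grip":[1,1,1]}' | egrep 'pos|ft'; done
python3 -m handwheel '{"delta_pos":[[0,-14,0],[0,0,-30],[0,0,-35],[-30,0,0],[-30,20,0],[-15,24,0],[0,5,20],[0,0,25]],"dr":[[0,0,0],[0,0,0],[0,0,0],[0,0,0],[0,0,0],[0,0,0],[0,0,0],[0,0,0]],"grip":[1,1,1,1,1,1,1,1]}' | egrep 'pos|ft'
python3 - <<'E'
from h import *
ports()
C=np.array([547.7,-379.1]);a=np.radians(10.8);F=np.array([[np.cos(a),-np.sin(a)],[np.sin(a),np.cos(a)]])
print(F.T@(np.array(observe()["eef_pos"][:2])*1e3-C))
E
```

```text
eef_pos: [0.4503, -0.2946, 0.0165]
ft_force: [-4.6, 14.2, 12.0]
eef_pos: [0.4503, -0.2948, 0.0165]
ft_force: [-6.5, 21.5, 17.7]
eef_pos: [0.4503, -0.2949, 0.0164]
ft_force: [-7.0, 29.2, 23.7]
eef_pos: [0.4502, -0.295, 0.0164]
ft_force: [-8.5, 36.3, 30.4]
eef_pos: [0.3868, -0.3574, 0.0396]
ft_force: [0.2, -0.6, -0.2]
ports in fixture mm [[-104.2, 42.0], [-98.9, 19.6], [-92.3, 42.2], [-80.4, 42.5], [-67.3, 42.6], [-58.7, 19.7], [-54.2, 42.6], [-42.3, 42.8], [-30.3, 43.1], [-18.4, 43.3], [-18.1, 20.6], [-99.2, 64.2], [-58.9, 64.7], [-19.3, 64.6]]
area 1728.0 [[0.1, 86.5], [1.5, -1.0], [-117.8, -1.9], [-118.8, 85.3]]
[-155.92199135   57.02299744]
```

```bash
python3 -m handwheel '{"delta_pos":[[0,0,22],[0,0,0],[10,0,0],[9,0,0],[4,0,0],[2,0,0],[0,0,0]],"dr":[[0,0,0],[0,0,0],[0,0,0],[0,0,0],[0,0,0],[0,0,0],[0,0,0]],"grip":[1,1,1,1,1,1,1]}' | egrep 'pos|ft'
for i in 1 2 3; do python3 -m handwheel '{"delta_pos":[[1,0,0],[1,0,0],[0,0,0]],"dr":[[0,0,0],[0,0,0],[0,0,0]],"grip":[1,1,1]}' | egrep 'pos|ft'; done
```

```text
eef_pos: [0.4091, -0.3488, 0.0167]
ft_force: [-14.4, -2.6, 8.0]
eef_pos: [0.4091, -0.3488, 0.0167]
ft_force: [-23.0, -5.3, 11.6]
eef_pos: [0.4092, -0.3488, 0.0167]
ft_force: [-33.2, -7.2, 16.1]
eef_pos: [0.4093, -0.3487, 0.0167]
ft_force: [-41.2, -8.1, 20.6]
```

```bash
python3 -m handwheel '{"delta_pos":[[-6,0,0],[-10,0,0],[0,0,-35],[0,0,-40],[0,0,-40],[0,0,-30],[0,0,0],[0,0,0]],"dr":[[0,0,0],[0,0,0],[0,0,0],[0,0,0],[0,0,0],[0,0,0],[0,0,0],[0,0,0]],"grip":[1,1,1,1,1,1,1,1]}' | egrep 'clock|pos|ft'
python3 - <<'E'
from h import *
ports()
c=camera("top");h=masks(c)
f=((h[...,1]<70)).astype(np.uint8);m=np.zeros_like(f);cv2.fillPoly(m,[np.array([(122,228),(286,256),(281,296),(115,268)])],1);f&=m
a=np.radians(81.2-90);A=np.array([[np.cos(a),-np.sin(a)],[np.sin(a),np.cos(a)]])
for k in cnts(f,60):
    r=rect(c,k,.033);print(r[2:4],"tray xy",(A.T@(r[:2]-[527.7,259.2])).round(1))
E
```

```text
clock: 69.78
eef_pos: [0.4018, -0.3504, 0.1635]
ft_force: [-0.4, 0.3, -0.2]
ports in fixture mm [[-105.4, 42.2], [-99.0, 19.7], [-92.3, 42.2], [-80.4, 42.5], [-67.3, 42.6], [-58.8, 19.8], [-55.4, 42.8], [-42.3, 42.8], [-30.3, 43.1], [-18.4, 43.3], [-18.1, 20.6], [-98.6, 64.6], [-58.4, 64.7], [-18.5, 64.7]]
area 1741.5 [[1.1, 85.3], [1.3, -2.5], [-118.0, -1.6], [-117.7, 85.9]]
[45.1 40.7] tray xy [   3.7 -164.1]
[46.7 41.3] tray xy [ -2.9 -80.9]
[50.  41.7] tray xy [-0.2  0.1]
[54.4 45. ] tray xy [ 2.3 82.9]
```

Both bars are flush and parallel, and all four fittings stand near the tray's centre line. Handing in.

```bash
python3 -c "
from cell import close_job
print(close_job())"
```

```text
the job is handed in; nothing more can be done
None
```

The job is handed in at about 70 s: the last check showed both bars ports-up and tight in the corner fixture and all four fittings standing in one lane in the tray, the carton, can and tape roll were not touched, and the hand-in returned no verdict.

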